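# Square up the sampler carrier and load it with the passed jars

## Task

First turn the aluminium carrier plate square into its blue outline: keep its blue-dotted corner at the steel peg and push the opposite corner, sliding the plate and never lifting it. Then stand every green-tagged jar from the mat upright on a nest of the plate, centred on the mark, and every red-tagged jar upright on a nest of the grey reject board, leaving the plate square and all other things alone. When all the jars are placed, press the green start button fully down.

Things in the scene. Friction and masses are not known exactly. Their poses are not given: they have to be found in the camera images.
- peg (a point): foot of a fixed upright steel peg, 12 mm diameter and 26 mm high, on the bench. z up; its x and y axes are those of the blue outline printed beside it (seen from above with x to the right and y up, the peg stands just outside the left edge of the outline, 12 mm below its upper left corner). Its position and yaw differ between starts.
- outline_center (a point): centre of the fixed square blue outline printed flat on the bench (inner edge 154 mm square, lines 6 mm wide) in which the plate must lie; the point is 4 mm above the bench, axes as the peg. The centre is 81.5 mm along x and 63 mm against y from the peg axis.
- plate_center (a point): centre (half-way up) of the loose aluminium plate, 150 x 150 x 8 mm, 0.4-0.65 kg, too wide to grasp. Axes x, y along its edges; they agree with the outline when square. It starts flat, turned 20-54 degrees clockwise from above. Pushing its lower edge (-y side) near its +x, -y corner towards +y turns it counter-clockwise about the peg into the outline.
- blue_corner (a point): upper left corner (-75, +75 mm from the centre) of the plate, marked with a blue dot on top, 4 mm above its underside. At the start the plate's left edge (-x side), 12 mm below this corner, rests against the peg or within 9 mm of it.
- carrier_nest1 (a point): green-ringed flat nest mark (50 mm across, no recess) on the top face of the plate, 8 mm above the bench; -38, +38 mm from the plate centre in plate axes; moves with the plate.
- carrier_nest2 (a point): green-ringed flat nest mark (50 mm across, no recess) on the top face of the plate, 8 mm above the bench; +38, +38 mm from the plate centre in plate axes; moves with the plate.
- carrier_nest3 (a point): green-ringed flat nest mark (50 mm across, no recess) on the top face of the plate, 8 mm above the bench; -38, -38 mm from the plate centre in plate axes; moves with the plate.
- carrier_nest4 (a point): green-ringed flat nest mark (50 mm across, no recess) on the top face of the plate, 8 mm above the bench; +38, -38 mm from the plate centre in plate axes; moves with the plate.
- reject_nest1 (a point): red-ringed flat nest mark (50 mm across, no recess) on the top face, 5 mm above the bench, of the fixed grey reject board (260 x 100 mm, 5 mm thick), -80 mm along its length.
- reject_nest2 (a point): red-ringed flat nest mark (50 mm across, no recess) on the top face, 5 mm above the bench, of the fixed grey reject board (260 x 100 mm, 5 mm thick), +0 mm along its length.
- reject_nest3 (a point): red-ringed flat nest mark (50 mm across, no recess) on the top face, 5 mm above the bench, of the fixed grey reject board (260 x 100 mm, 5 mm thick), +80 mm along its length.
- jar_green1_mid (a point): centre (half-way up) of a squat amber sample jar, 44 mm diameter, 37 mm high, 70 g, standing on the blue mat, white cap with a green round tag on top and a green band: a pass, for the carrier plate. z is its upward axis. None if absent.
- jar_green2_mid (a point): centre (half-way up) of a squat amber sample jar, 44 mm diameter, 37 mm high, 70 g, standing on the blue mat, white cap with a green round tag on top and a green band: a pass, for the carrier plate. z is its upward axis. None if absent.
- jar_green3_mid (a point): centre (half-way up) of a squat amber sample jar, 44 mm diameter, 37 mm high, 70 g, standing on the blue mat, white cap with a green round tag on top and a green band: a pass, for the carrier plate. z is its upward axis. None if absent.
- jar_red1_mid (a point): centre (half-way up) of a squat amber sample jar, 44 mm diameter, 37 mm high, 70 g, standing on the blue mat, white cap with a red round tag on top and a red band: a reject, for the grey board. z is its upward axis. None if absent.
- jar_red2_mid (a point): centre (half-way up) of a squat amber sample jar, 44 mm diameter, 37 mm high, 70 g, standing on the blue mat, white cap with a red round tag on top and a red band: a reject, for the grey board. z is its upward axis. None if absent.
- jar_red3_mid (a point): centre (half-way up) of a squat amber sample jar, 44 mm diameter, 37 mm high, 70 g, standing on the blue mat, white cap with a red round tag on top and a red band: a reject, for the grey board. z is its upward axis. None if absent.
- start (a joint): travel (m) of the green start button, 26 mm diameter, pressed straight down: 0 up, 0.006 fully down, about 5 N; it springs back.
- start_top (a point): middle of the top of the green start button on the small white controller box (100 x 75 x 30 mm).
- wash_bottle: white wash bottle, 66 mm diameter, 160 mm high; origin at the underside (middle). A bystander: leave it alone.
- dropper: small amber dropper bottle with black cap, 36 mm diameter, 65 mm high, standing at the left edge of the mat; origin at the underside (middle). A bystander: leave it alone.
- beaker: glass beaker, 70 mm diameter, 90 mm high; origin at the underside (middle). A bystander: leave it alone.
- marker: blue marker pen, 120 mm; origin at the underside (middle). A bystander: leave it alone.
- spatula: spatula, 160 mm; origin at the underside (middle). A bystander: leave it alone.
There are look-alikes about, which are no part of the job. What is shaped like the part that bears jar_red3_mid but pink or yellow is not meant.

How it is judged:
By the outcome, as a careful person would: the job done as asked, in the order asked, and still so for the second after the job is handed in, with the robot touching nothing.
Of jar_green1, jar_green2, jar_green3, jar_red1, jar_red2, jar_red3 only 4 to 6 are there at a start; the rules pass over those that are not, and their reading is None.
At some moment in a run one of jar_green1, jar_green2, jar_green3, jar_red1, jar_red2, jar_red3 may be knocked a few centimetres aside while the robot is not near it.
It also fails if it takes over 210 s, if anything falls off the work surface, if the arm or the gripper's body presses on something with over 40 N, if the wrist force passes 120 N, or if a joint passes its speed limit or range.

## Robot

A 6-joint arm with a two-finger parallel gripper is mounted at the origin on the work surface. World frame = base frame: x ahead of the robot, y to its left, z up, the work surface at z = 0. Lengths are in m, angles in rad, forces in N, time in s.
With the tool pointing down it reaches from about 0.35 to 0.875 m from the base axis. Payload 4.2 kg.
Tool frame: the origin (TCP) lies at the very end of the fingers, on their centre line; the grasp point (between the pads) lies 19 mm behind it; z points along the fingers, y is the line along which they close (so a half turn about z gives the same grasp; the last joint's range is limited). The gripper opens to 87 mm and grips with 3 to 60 N. Pads are 19 mm wide; open, the fingers measure 117 mm over their backs; the gripper's body (75 mm by 190 mm) begins 51 mm behind the grasp point.
Start: joints at [-0.886, 0.385, 0.008, 0, -1.194, -0.259], TCP at [0.258, -0.569, 0.223] pointing down, gripper open.
Joint ranges: [-3.14, 3.14], [-1.21, 2.06], [-1.07, 1.41], [-3.16, 2.05], [-2.99, -0.16], [-3.1, 3.1]. Speed limits (rad/s): [2.79, 2.79, 3.14, 3.14, 3.14, 3.14].

## Interface

Orientations are given as a unit quaternion [w, x, y, z].
In Python, from cell import bot, optics gives the robot as it stands. The module is installed in compiled form; this text tells all that it offers.
- The arm moves only by the shell command python3 -m creep 'ROWS' [FORCE]. ROWS is text: rows parted by semicolons, each of 7 numbers parted by spaces: the shift along the tool's x, y, z in mm, then the turn, a rotation vector about the tool's x, y, z in rad, then the finger opening in mm, from 0 to 87. A call has 1 to 20 rows; each row is the pose to reach, as a shift and turn from the pose commanded when the call began, along the tool's axes at that moment; what a row does not reach only later rows make up. A row lasts 1/12 s, in which the tool goes at most 41.7 mm and 7.16 degrees, less where a joint would pass 70% of its speed; a pose out of reach is approached as far as the arm can. A call with a gripper value outside its range is refused whole. The fingers move at their own pace and stop on an object; FORCE is the grip in N (left out, the last holds). Time passes only in rows, so rows that repeat a pose let the fingers close. It gives the time, the measured TCP pose, the force, the opening and the grip force at its end, in the units of the state.
- bot.state(): the state, without advancing time (a new reading comes with each control period).
- optics.get_image(name): name is "scene" or "side" or "wrist"; returns a dict with "img" (384x512x3 uint8, red, green, blue), "range_z" (384x512 float32, m along the optical axis (not along the pixel's ray), 0 where there is no reading), "intrinsics" (3x3 intrinsics, pixels), "dist_coeffs" ([k1, k2, p1, p2, k3] as OpenCV has them; the pictures are not rectified), "world_to_cam" (4x4, takes a point from world to camera coordinates). Camera axes: x right, y down, z forward; pixel columns grow to the right and rows downward; lengths in m; the calibration is good to about 2 mm. A picture is of the moment at which its call begins.
- bot.sign_off(): hands the job in; it is judged then, once.
The state is a dict: "clock": time; "q": joint angles; "qvel": joint speeds; "effort": joint torques, N m; "eef_pos": TCP position; "ee_rot": TCP orientation; "wrist_force": force on the tool from outside, world axes, zero at the start; "torque": the same for the moment, N m; "width": finger opening in m; "grasp_force": force on a finger pad.
Only numpy, scipy, OpenCV 4.12 (cv2) and the standard library are available. Lean on these libraries where they do the work, as an engineer would, in place of code of your own. Each camera call takes 0.05 s, during which the arm holds its last target. There are 200 camera calls.

## Working session

There is one attempt and no reset: what is moved stays moved. The work goes in short steps, Python scripts to look and compute and a shell command to move; the robot and the scene stay as the last step left them, time stands still between calls to the robot, and variables do not carry over. Pictures are saved under pics/ and viewed, at most 14 in all, crops included, and the job is handed in when it is done.

```bash
mkdir -p pics
cat > h.py <<'E'
import numpy as np, cv2
from cell import bot, optics
from scipy.spatial.transform import Rotation as R
def grab(n): return optics.get_image(n)
def ray(c,px):
    p=cv2.undistortPoints(np.array(px,float).reshape(-1,1,2),c["intrinsics"],np.array(c["dist_coeffs"])).reshape(-1,2)
    T=np.array(c["world_to_cam"]);Rm=T[:3,:3];o=-Rm.T@T[:3,3]
    d=np.c_[p,np.ones(len(p))]@Rm
    return o,d
def onplane(c,px,z):
    o,d=ray(c,px); return o+d*((z-o[2])/d[:,2])[:,None]
def proj(c,P):
    T=np.array(c["world_to_cam"]);r=cv2.Rodrigues(T[:3,:3])[0]
    return cv2.projectPoints(np.array(P,float).reshape(-1,1,3),r,T[:3,3],c["intrinsics"],np.array(c["dist_coeffs"]))[0].reshape(-1,2)
def rot():
    q=bot.state()["ee_rot"]; return R.from_quat([q[1],q[2],q[3],q[0]])
def totool(P):  # world target -> tool shift mm
    s=bot.state(); return rot().inv().apply(np.array(P)-np.array(s["eef_pos"]))*1000
def save(c,n,s=1.0,crop=None):
    im=c["img"][:,:,::-1]
    if crop: im=im[crop[1]:crop[3],crop[0]:crop[2]]
    cv2.imwrite(f"pics/{n}.png",cv2.resize(im,None,fx=s,fy=s,interpolation=cv2.INTER_CUBIC))
E
python3 - <<'E'
from h import *
a=grab("scene");b=grab("side");save(a,"scene",1.5);save(b,"side",1.5)
for c in(a,b):
    T=np.array(c["world_to_cam"]);print(-T[:3,:3].T@T[:3,3], c["intrinsics"][0][0])
s=bot.state();print(s); print(rot().as_matrix().round(3))
E
```

```text
[1.12894    0.22336236 0.89558779] 413.3053050403125
[0.38151985 0.92014863 1.15666588] 451.9738770081876
{'clock': 0.1, 'q': array([-8.86403754e-01,  3.85473199e-01,  6.76473068e-03, -4.08047628e-04,
       -1.19401034e+00, -2.58618531e-01]), 'qvel': array([ 5.06073675e-04, -8.47447060e-04,  1.42720704e-03,  2.97331304e-04,
        2.59494138e-04,  8.55928847e-05]), 'effort': array([-7.42532065e-04, -3.91689420e+01,  1.87934840e+01,  4.23194781e+00,
        1.34791210e-02, -8.58691806e-05]), 'eef_pos': array([ 0.25793738, -0.56870136,  0.22157777]), 'ee_rot': array([-2.67674632e-04, -2.11208970e-01,  9.77440439e-01,  9.42493772e-04]), 'wrist_force': array([-0.37131842, -0.32416877, -0.17038185]), 'torque': array([0.02265491, 0.04091634, 0.05755218]), 'grasp_force': 0.0, 'width': 0.08713041054085711}
[[-0.911 -0.413 -0.001]
 [-0.413  0.911  0.002]
 [ 0.     0.002 -1.   ]]
```

View pics/scene.png

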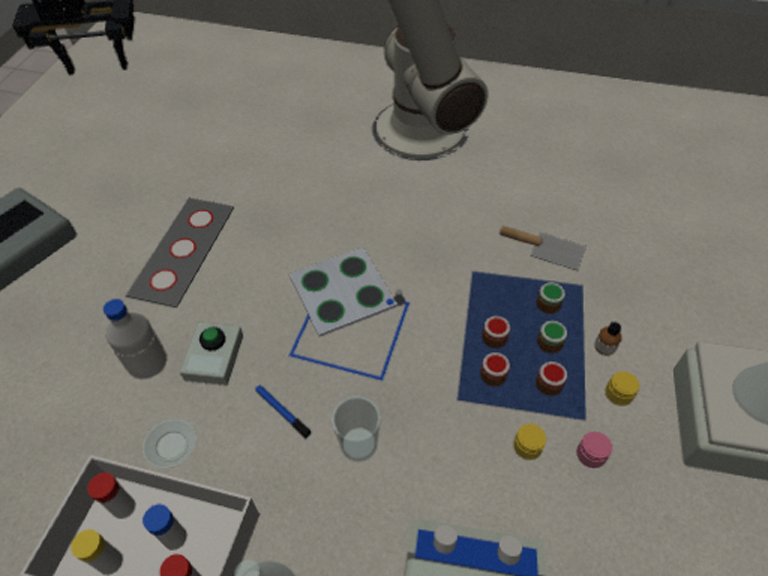

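View pics/side.png

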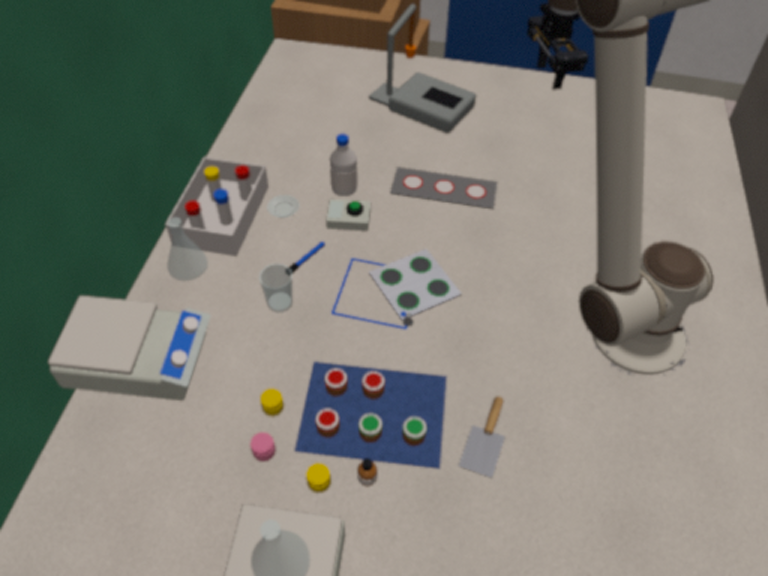

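The scene picture (1.5x pixels) shows the plate at about (343,290) with its blue corner at (390,300) by the peg (401,298). The outline runs (408,303)-(382,377)-(291,354). Reject board nests are at (200,218), (182,248) and (163,280), and the button is at (212,337).

Candidates:
- Mat jars, wanted: green (552,296) and (553,335); red (497,330), (495,367) and (552,377).
- Look-alikes, not wanted: yellow (622,387) and (530,440), pink (595,449), red vials in the tray (103,488) and (176,568), and the dropper (609,338).

```bash
cat >> h.py <<'E'
def hsv(c): return cv2.cvtColor(c["img"],cv2.COLOR_RGB2HSV).astype(int)
def blobs(m,amin=12):
    n,l,st,ce=cv2.connectedComponentsWithStats(m.astype(np.uint8),connectivity=8)
    return [(ce[i],st[i,4],st[i]) for i in range(1,n) if st[i,4]>=amin]
def win(m,x0,y0,x1,y1):
    k=np.zeros_like(m);k[y0:y1,x0:x1]=1;return m&(k>0)
E
python3 - <<'E'
from h import *
W=dict(scene=dict(mat=(300,178,395,280),out=(185,190,285,260),plate=(185,160,275,225),rej=(80,125,160,210),btn=(120,205,165,255)),
       side=dict(mat=(195,235,305,315),out=(215,165,285,225),plate=(240,160,312,215),rej=(255,105,335,145),btn=(215,125,250,155)))
for n in("scene","side"):
    c=grab(n);h=hsv(c);H,S,V=h[...,0],h[...,1],h[...,2]
    print(n)
    red=((H<8)|(H>172))&(S>120)&(V>80); gr=(H>45)&(H<85)&(S>90)&(V>40)
    for nm,m,w,z in(("red",red,"mat",.039),("green",gr,"mat",.039),("rejring",((H<10)|(H>170))&(S>60),"rej",.005),("platering",gr,"plate",.008),("btn",gr,"btn",.038)):
        for ce,a,st in blobs(win(m,*W[n][w])):
            x0,y0,ww,hh=st[:4]
            p=onplane(c,[ce],z)[0];print(nm,ce.round(1),a,ww,hh,p.round(4), "rz pt z",end=" ")
            r=c["range_z"][int(ce[1]),int(ce[0])];o,d=ray(c,[ce]);print((o+d[0]*r).round(3))
    bl=(H>100)&(H<125)&(S>150)&(V>90); print("bluecount",bl.sum(),[ (b[0].round(0),b[1]) for b in blobs(win(bl,*W[n]["out"]))])
E
```

```text
scene
red [331.1 217. ] 102 13 11 [0.5233 0.2475 0.039 ] rz pt z [0.521 0.248 0.036]
red [330.4 242. ] 113 13 11 [0.5953 0.2567 0.039 ] rz pt z [0.595 0.257 0.038]
red [368.8 248.1] 120 14 12 [0.5891 0.3459 0.039 ] rz pt z [0.588 0.346 0.037]
green [367.8 194.1] 87 12 9 [0.4289 0.3282 0.039 ] rz pt z [0.426 0.329 0.036]
green [369.  220.2] 100 13 10 [0.5097 0.339  0.039 ] rz pt z [0.507 0.339 0.036]
rejring [133.4 145.4] 70 18 13 [ 0.3897 -0.3597  0.005 ] rz pt z [ 0.39  -0.36   0.005]
rejring [121.5 165. ] 75 18 14 [ 0.4699 -0.3594  0.005 ] rz pt z [ 0.47  -0.359  0.005]
rejring [108.2 186.4] 96 20 15 [ 0.5506 -0.3598  0.005 ] rz pt z [ 0.55  -0.36   0.004]
platering [235.5 179.2] 42 17 12 [ 0.4415 -0.0265  0.008 ] rz pt z [ 0.442 -0.026  0.009]
platering [209.8 188.4] 46 18 12 [ 0.4902 -0.0855  0.008 ] rz pt z [ 0.489 -0.086  0.006]
platering [246.2 198.4] 53 18 14 [0.4981 0.02   0.008 ] rz pt z [0.495 0.019 0.003]
platering [220.5 207.7] 60 18 15 [ 0.5446 -0.0373  0.008 ] rz pt z [ 0.545 -0.037  0.008]
btn [139.8 222.8] 76 11 9 [ 0.6579 -0.2085  0.038 ] rz pt z [ 0.665 -0.202  0.051]
bluecount 1775 [(array([235., 233.]), np.int32(178))]
side
red [223.4 251. ] 70 10 9 [0.5929 0.2584 0.039 ] rz pt z [0.594 0.256 0.034]
red [248.5 253. ] 70 10 9 [0.5207 0.2496 0.039 ] rz pt z [0.521 0.248 0.036]
red [217.6 278.4] 76 10 10 [0.5871 0.3479 0.039 ] rz pt z [0.588 0.346 0.036]
green [246.5 281.8] 73 10 9 [0.5067 0.3412 0.039 ] rz pt z [0.507 0.339 0.035]
green [276.1 284. ] 71 11 9 [0.4258 0.3307 0.039 ] rz pt z [0.426 0.33  0.037]
rejring [274.6 121.2] 45 14 10 [ 0.5498 -0.358   0.005 ] rz pt z [ 0.55  -0.357  0.006]
rejring [295.3 124. ] 45 14 9 [ 0.4709 -0.3593  0.005 ] rz pt z [ 0.471 -0.365  0.   ]
rejring [317.  127.8] 52 15 10 [ 0.3885 -0.3568  0.005 ] rz pt z [ 0.389 -0.359  0.003]
btn [235.9 137.4] 37 8 6 [ 0.6644 -0.2075  0.038 ] rz pt z [ 0.661 -0.193  0.052]
bluecount 403 []
```

Run:
```python
from h import *
a=grab("scene");x=cv2.resize(a["img"][155:260,180:290][:,:,::-1],None,fx=5,fy=5,interpolation=cv2.INTER_CUBIC);cv2.imwrite("pics/plate.png",x)
h=hsv(a)
for p in[(194,236),(225,246),(263,230),(320,200),(345,240),(220,180)]:print(p,h[p[1],p[0]])
```

```text
(194, 236) [110 198 129]
(225, 246) [108  10 122]
(263, 230) [110  32 118]
(320, 200) [109 141  76]
(345, 240) [111 138  74]
(220, 180) [105  15 137]
```

View pics/plate.png

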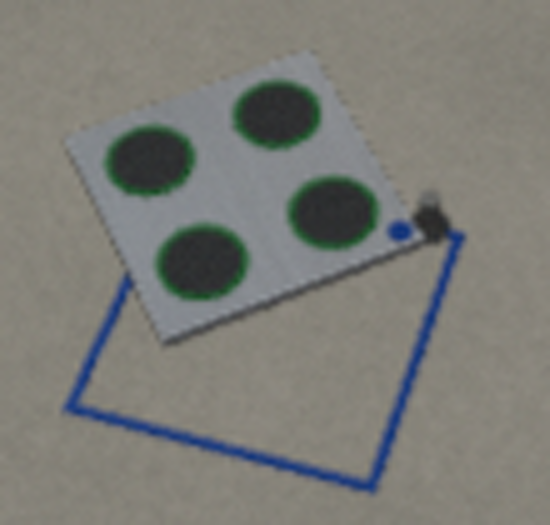

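The crop shows the plate's rings at about (278,113), (150,160), (333,212) and (202,262) in 5x crop pixels. The blue dot is at (400,231), with the peg just right of it at (432,220). Three outline sides show, with corners at (460,235), (373,488) and (70,407).

```bash
cat >> h.py <<'E'
WIN=dict(scene=(180,155,290,262),side=(215,160,315,225))
def outline(c,n,corn):
    h=hsv(c);m=win((h[...,0]>100)&(h[...,0]<122)&(h[...,1]>110),*WIN[n])
    ys,xs=np.nonzero(m);P=onplane(c,np.c_[xs,ys],0.0)[:,:2]
    C=onplane(c,corn,0.0)[:,:2];L=[]
    for a,b in zip(C[:-1],C[1:]):
        u=(b-a)/np.linalg.norm(b-a);nn=np.array([-u[1],u[0]]);t=(P-a)@u;d=(P-a)@nn
        k=(abs(d)<.007)&(t>.015)&(t<np.linalg.norm(b-a)-.015)
        vx,vy,x,y=cv2.fitLine(P[k].astype(np.float32),cv2.DIST_HUBER,0,.001,.001).ravel()
        L.append((np.array([vx,vy])*np.sign(np.dot([vx,vy],u)),np.array([x,y]),k.sum()))
    return L
def rings(c,n,z=.008):
    h=hsv(c);m=win((h[...,0]>40)&(h[...,0]<90)&(h[...,1]>60)&(h[...,2]>25),*WIN[n])
    out=[]
    for ce,a,st in blobs(m,15):
        k=cv2.connectedComponents(m.astype(np.uint8))[1];l=k==k[st[1]:st[1]+st[3],st[0]:st[0]+st[2]].max() if 0 else None
        out.append((ce,a,onplane(c,[ce],z)[0,:2]))
    return out
def inter(l1,l2):
    t=np.linalg.solve(np.c_[l1[0],-l2[0]],l2[1]-l1[1]);return l1[1]+t[0]*l1[0]
E
python3 - <<'E'
from h import *
for n,corn in(("scene",[(180+460/5,155+235/5),(180+373/5,155+488/5),(180+70/5,155+407/5),(180+130/5,155+275/5)]),("side",[(408/1.5,326/1.5),(333/1.5,313/1.5),(353/1.5,260/1.5),(378/1.5,263/1.5)])):
    c=grab(n);L=outline(c,n,corn)
    for l in L:print(l[2],np.degrees(np.arctan2(l[0][1],l[0][0])).round(2))
    B=inter(L[0],L[1]);C=inter(L[1],L[2])
    # L0: A->B is +x (UL->UR), L1: B->C is -y
    v=L[0][0]*L[0][2]+np.array([L[1][0][1]*-1,L[1][0][0]])*L[1][2];v/=np.linalg.norm(v);yv=np.array([-v[1],v[0]])
    print(n,"BC len",np.linalg.norm(B-C),"yaw",np.degrees(np.arctan2(v[1],v[0])),"cent",(B+C)/2-v*.08, "peg",(B+C)/2-v*.1615+yv*.063)
    for r in rings(c,n):print(r[0].round(1),r[1],r[2].round(4))
for z in (.03,.035,.04,.045,.05):
    print(z)
E
python3 - <<'E'
from h import *
# button by two rays
o1,d1=ray(grab("scene"),[(139.8,222.8)]);o2,d2=ray(grab("side"),[(235.9,137.4)])
A=np.c_[d1[0],-d2[0]];t=np.linalg.lstsq(A,o2-o1,rcond=None)[0];print(o1+t[0]*d1[0],o2+t[1]*d2[0])
E
```

```text
62 -2.16
87 -92.07
28 176.77
scene BC len 0.16074490493065594 yaw -2.1084076424011333 cent [0.56358034 0.00344836] peg [0.4844533  0.06940412]
[235.2 177.6] 78 [ 0.436  -0.0291]
[209.9 186.6] 78 [ 0.4841 -0.0872]
[246.  197.2] 82 [0.4945 0.0186]
[220.1 207.2] 90 [ 0.5433 -0.0387]
[ 0.66159438 -0.20516509  0.0447914 ] [ 0.66314715 -0.20269525  0.04269446]Traceback (most recent call last):
  File "<stdin>", line 3, in <module>
  File "h.py", line 37, in outline
    vx,vy,x,y=cv2.fitLine(P[k].astype(np.float32),cv2.DIST_HUBER,0,.001,.001).ravel()
              ~~~~~~~~~~~^^^^^^^^^^^^^^^^^^^^^^^^^^^^^^^^^^^^^^^^^^^^^^^^^^^^
cv2.error: OpenCV(4.12.0) /io/opencv/modules/imgproc/src/linefit.cpp:50: error: (-215:Assertion failed) count > 0 in function 'fitLine2D_wods'
```

```bash
cat >> h.py <<'E'
def discs(c,n,z=.008):
    h=hsv(c);g=(h[...,0]>40)&(h[...,0]<90)&(h[...,1]>60)
    m=win((h[...,2]<75)|g,*WIN[n]).astype(np.uint8)
    m=cv2.morphologyEx(m,cv2.MORPH_OPEN,np.ones((3,3)))
    out=[]
    for q in cv2.findContours(m,cv2.RETR_EXTERNAL,cv2.CHAIN_APPROX_NONE)[0]:
        if cv2.contourArea(q)<70: continue
        P=onplane(c,q.reshape(-1,2),z)[:,:2];(x,y),(a,b),_=cv2.fitEllipse(P.astype(np.float32))
        if .03<a<.065 and .03<b<.065: out.append((x,y,a,b))
    return np.array(out)
def square(D,guess):
    """4 disc centres (plate) -> centre, x-axis angle deg nearest guess"""
    D=D[:,:2];c=D.mean(0);th=np.degrees(np.arctan2(*(D-c).T[::-1]))
    e=(th-45-guess+45)%90-45
    return c,guess+e.mean(),e.std(),np.linalg.norm(D-c,axis=1)
E
python3 - <<'E'
from h import *
for n in("scene","side"):
    c=grab(n);D=discs(c,n);print(n,D.round(4))
    if len(D)==4:print(square(D,-50))
    # beaker, bottle, marker base
    if n=="scene":print("beaker base",onplane(c,[(239,297),(95,245)],0.0).round(3))
E
```

```text
scene [[ 0.5425 -0.0393  0.0464  0.0478]
 [ 0.4936  0.019   0.0464  0.0474]
 [ 0.4842 -0.0879  0.0461  0.0474]
 [ 0.4356 -0.0298  0.046   0.047 ]]
(array([ 0.48898205, -0.0344759 ]), np.float64(-50.04682250198461), np.float64(0.0602523233718496), array([0.05371022, 0.05370839, 0.05365501, 0.05360091]))
beaker base [[ 0.767  0.078  0.   ]
 [ 0.726 -0.308  0.   ]]
side []
```

```bash
python3 -m creep '-342 340 60 0 0 -0.272 60;-342 340 60 0 0 -0.272 60;-342 340 60 0 0 -0.272 60;-342 340 60 0 0 -0.272 60;-342 340 60 0 0 -0.272 60;-342 340 60 0 0 -0.272 60;-342 340 60 0 0 -0.272 60;-342 340 60 0 0 -0.272 60;-342 340 60 0 0 -0.272 60;-342 340 60 0 0 -0.272 60;-342 340 60 0 0 -0.272 60;-342 340 60 0 0 -0.272 60;-342 340 60 0 0 -0.272 60;-342 340 120 0 0 -0.272 60;-342 340 120 0 0 -0.272 60;-342 340 120 0 0 -0.272 60;-342 340 120 0 0 -0.272 60;-342 340 120 0 0 -0.272 60' 20
python3 - <<'E'
from h import *
s=bot.state();print(s["q"].round(2),s["eef_pos"],s["width"],s["wrist_force"]);print(rot().as_matrix().round(3))
c=grab("wrist");save(c,"w1",1.2)
# peg/outline cues: nest projections in wrist
T=np.array(c["world_to_cam"]);print(-T[:3,:3].T@T[:3,3]);print(proj(c,[[.489,-.0345,.008],[.4845,.0694,.026],[.4285,-.118,0]]))
E
```

```text
clock: 2.05
eef_pos: [0.4304, -0.1186, 0.1039]
ee_rot: [0.001, -0.342, 0.94, -0.001]
wrist_force: [0.5, 0.2, 0.3]
width: 0.0602
grasp_force: 0.0
[ 0.1   0.22 -0.58  0.   -0.77 -0.97] [ 0.4303787  -0.11863508  0.10386314] 0.0601856611835087 [0.5288706  0.20458309 0.33649654]
[[-0.766 -0.643  0.003]
 [-0.643  0.766 -0.   ]
 [-0.002 -0.002 -1.   ]]
[ 0.37011162 -0.16972566  0.26594408]
[[277.24617207 289.73517637]
 [359.12056079 353.76622793]
 [251.96807454 189.49540924]]
```

View pics/w1.png

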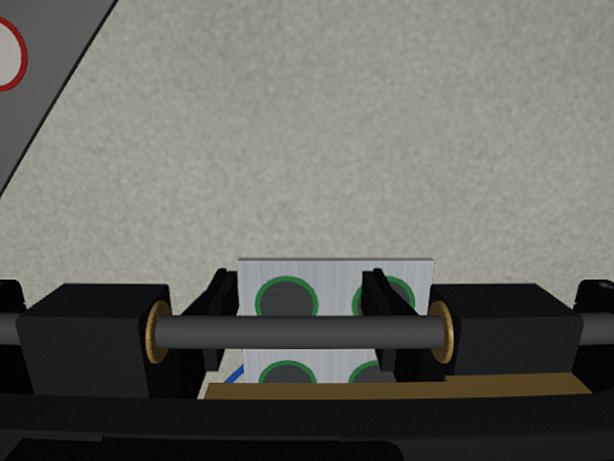

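The wrist view shows the plate's lower edge square ahead at row 258, columns 238 to 435. The two fingers flank columns 230 and 375, centred about 26 mm toward the push corner, so the tool is aligned with the edge.

```bash
python3 -m creep '0 0 40 0 0 0 60;0 0 80 0 0 0 60;0 0 99 0 0 0 60;0 0 99 0 0 0 60;0 0 99 0 0 0 60;0 0 99 0 0 0 60'
python3 - <<'E'
from h import *
s=bot.state();p=np.array(s["eef_pos"]);M=rot().as_matrix();tx,ty=M[:2,0],M[:2,1]
peg=np.array([.4845,.0694]);print(p,s["wrist_force"])
rel=np.array([109,-147.6])/1000
for th in range(0,52,2):
    a=np.radians(-50.05+th);x=np.array([np.cos(a),np.sin(a)]);y=np.array([-x[1],x[0]])
    t=peg+rel[0]*x+rel[1]*y;d=(t-p)*1000;print(th,(d@tx).round(1),(d@ty).round(1),-round(np.radians(th),3))
E
```

```text
clock: 2.6
eef_pos: [0.4306, -0.1183, 0.0048]
ee_rot: [0.001, -0.342, 0.94, -0.0]
wrist_force: [-0.8, -0.8, -0.0]
width: 0.06
grasp_force: 0.0
[ 0.43056023 -0.11834996  0.0047888 ] [-0.7671122  -0.75899232 -0.02548649]Traceback (most recent call last):
  File "<stdin>", line 7, in <module>
ValueError: operands could not be broadcast together with shapes (2,) (3,)
```

Run:
```python
from h import *
s=bot.state();p=np.array(s["eef_pos"])[:2];M=rot().as_matrix();tx,ty=M[:2,0],M[:2,1]
peg=np.array([.4845,.0694])
rel=np.array([109,-147.6])/1000
for th in range(0,52,2):
    a=np.radians(-50.05+th);x=np.array([np.cos(a),np.sin(a)]);y=np.array([-x[1],x[0]])
    t=peg+rel[0]*x+rel[1]*y;d=(t-p)*1000;print(th,(d@tx).round(1),(d@ty).round(1),-round(np.radians(th),3))
```

```text
0 -14.3 0.3 -0.0
2 -18.2 -4.8 -0.035
4 -22.3 -9.7 -0.07
6 -26.5 -14.5 -0.105
8 -30.9 -19.2 -0.14
10 -35.5 -23.7 -0.175
12 -40.2 -28.0 -0.209
14 -45.0 -32.2 -0.244
16 -50.1 -36.2 -0.279
18 -55.2 -40.0 -0.314
20 -60.5 -43.6 -0.349
22 -65.9 -47.1 -0.384
24 -71.4 -50.4 -0.419
26 -77.0 -53.4 -0.454
28 -82.7 -56.3 -0.489
30 -88.6 -58.9 -0.524
32 -94.5 -61.4 -0.559
34 -100.5 -63.7 -0.593
36 -106.5 -65.7 -0.628
38 -112.7 -67.5 -0.663
40 -118.9 -69.1 -0.698
42 -125.1 -70.5 -0.733
44 -131.4 -71.7 -0.768
46 -137.7 -72.7 -0.803
48 -144.1 -73.4 -0.838
50 -150.5 -73.9 -0.873
```

```bash
python3 -m creep '-7 0 1 0 0 0 60;-14 0 1 0 0 0 60;-18 -5 1 0 0 -0.035 60;-22 -10 1 0 0 -0.07 60;-26.5 -14.5 1 0 0 -0.105 60;-31 -19 1 0 0 -0.14 60;-35.5 -23.5 1 0 0 -0.175 60;-40 -28 1 0 0 -0.209 60;-45 -32 1 0 0 -0.244 60;-50 -36 1 0 0 -0.279 60;-55 -40 1 0 0 -0.314 60;-60.5 -43.5 1 0 0 -0.349 60;-66 -47 1 0 0 -0.384 60;-71.5 -50.5 1 0 0 -0.419 60;-77 -53.5 1 0 0 -0.454 60;-83 -56 1 0 0 -0.489 60;-88.5 -59 1 0 0 -0.524 60;-91 -60 1 0 0 -0.54 60;-91 -60 1 0 0 -0.54 60'
cat >> h.py <<'E'
def plate(guess,nm=None):
    c=grab("scene");D=discs(c,"scene")
    if nm: cv2.imwrite(f"pics/{nm}.png",cv2.resize(c["img"][150:270,170:300][:,:,::-1],None,fx=4,fy=4))
    oc=np.array([.5636,.0034]);oy=-2.1
    ce=D[:,:2].mean(0)
    if len(D)==4:
        ce,a,e,r=square(D,guess);v=np.radians(oy);x=np.array([np.cos(v),np.sin(v)]);y=np.array([-x[1],x[0]])
        print("plate",ce.round(4),a.round(2),"sd",e.round(2),r.round(4),"rel outline mm",((ce-oc)@x*1e3).round(1),((ce-oc)@y*1e3).round(1),(a-oy).round(2))
        a=np.radians(a);x=np.array([np.cos(a),np.sin(a)]);y=np.array([-x[1],x[0]]);d=np.array([.4845,.0694])-ce;print("peg in plate mm",d@x*1e3,d@y*1e3)
        d=np.array(bot.state()["eef_pos"])[:2]-ce;print("tcp in plate",d@x*1e3,d@y*1e3)
    else: print(D)
E
python3 - <<'E'
from h import *
plate(-20,"p1");print(bot.state()["wrist_force"])
E
```

```text
clock: 4.18
eef_pos: [0.5385, -0.1055, 0.0031]
ee_rot: [0.0, -0.58, 0.814, -0.0]
wrist_force: [-0.0, -1.2, 0.8]
width: 0.06
grasp_force: 0.6
plate [ 0.541  -0.0151] -18.71 sd 0.08 [0.0538 0.0537 0.0539 0.0538] rel outline mm -21.9 -19.4 -16.61
peg in plate mm -80.6745569783399 61.92856998845509
tcp in plate 26.50127248800513 -86.4445868292829
[ 0.6635743  -1.09110868  0.57531415]
```

```bash
python3 -m creep '-2 -2.5 0 0 0 -0.017 60;-4 -5 0 0 0 -0.035 60;-6 -7.5 0 0 0 -0.052 60;-8 -10 0 0 0 -0.07 60;-10 -12.5 0 0 0 -0.087 60;-12 -15 0 0 0 -0.105 60;-14 -17 0 0 0 -0.122 60;-16.5 -19.5 0 0 0 -0.14 60;-18.5 -22 0 0 0 -0.157 60;-21 -24 0 0 0 -0.175 60;-23 -26 0 0 0 -0.192 60;-25.5 -28.5 0 0 0 -0.209 60;-28 -30.5 0 0 0 -0.227 60;-29 -31.5 0 0 0 -0.236 60;-30.5 -32.5 0 0 0 -0.244 60;-30.5 -32.5 0 0 0 -0.244 60;-30.5 -32.5 0 0 0 -0.244 60'
python3 - <<'E'
from h import *
plate(-4,"p2");print(bot.state()["wrist_force"],rot().as_matrix().round(3)[:,1])
E
```

```text
clock: 5.65
eef_pos: [0.5788, -0.0873, 0.0026]
ee_rot: [0.001, -0.675, 0.738, -0.0]
wrist_force: [0.6, -2.6, 1.0]
width: 0.0599
grasp_force: 1.2
plate [0.5596 0.0008] -5.01 sd 0.16 [0.0537 0.0535 0.0539 0.0536] rel outline mm -3.9 -2.7 -2.91
peg in plate mm -80.75818375196617 61.77931153310754
tcp in plate 26.794794281934127 -86.06859478529708
[ 2.15214337 -2.16288377 -0.41433162] [-0.996  0.088 -0.001]
```

```bash
python3 -m creep '-1 -2 0 0 0 -0.012 60;-2 -3.5 0 0 0 -0.025 60;-3.5 -5.5 0 0 0 -0.038 60;-4 -6.5 0 0 0 -0.045 60;-5 -7.5 0 0 0 -0.051 60;-5 -7.5 0 0 0 -0.051 60;-5 -7.5 0 0 0 -0.051 60'
python3 - <<'E'
from h import *
plate(-2,"p3");print(bot.state()["wrist_force"],rot().as_matrix().round(3)[:,1])
E
```

```text
clock: 6.28
eef_pos: [0.5861, -0.083, 0.0024]
ee_rot: [0.0, -0.694, 0.72, 0.0]
wrist_force: [-0.6, -1.1, 1.4]
width: 0.0603
grasp_force: 0.8
plate [0.5628 0.0042] -2.42 sd 0.22 [0.0537 0.0534 0.0534 0.0538] rel outline mm -0.8 0.8 -0.32
peg in plate mm -81.02788966822862 61.83816915336459
tcp in plate 26.96699860763838 -86.1206437763892
[ 0.36037485 -1.06549894  0.92124851] [-0.999  0.038 -0.   ]
```

View pics/p3.png

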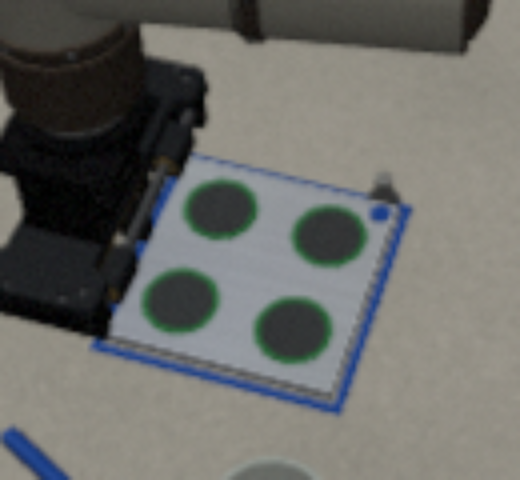

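The plate now sits inside the blue outline, with the outline showing evenly round it and the dot corner at the peg (385,190 in the crop). It measures -0.8 and +0.8 mm and -0.3° off square. Now I retreat and go over the first jar.

```bash
python3 -m creep '12 0 0 0 0 0 60;25 0 -10 0 0 0 60;25 0 -50 0 0 0 60;25 0 -90 0 0 0 60;25 0 -128 0 0 0 60;-406 174 -128 0 0 1.533 66;-406 174 -128 0 0 1.533 66;-406 174 -128 0 0 1.533 66;-406 174 -128 0 0 1.533 66;-406 174 -128 0 0 1.533 66;-406 174 -128 0 0 1.533 66;-406 174 -128 0 0 1.533 66;-406 174 -128 0 0 1.533 66;-406 174 -128 0 0 1.533 66;-406 174 -128 0 0 1.533 66;-406 174 -128 0 0 1.533 66;-406 174 -128 0 0 1.533 66;-406 174 -128 0 0 1.533 66;-406 174 -128 0 0 1.533 66;-406 174 -128 0 0 1.533 66'
cat >> h.py <<'E'
def jars(names=("scene","side")):
    for n in names:
        c=grab(n);h=hsv(c);H,S,V=h[...,0],h[...,1],h[...,2]
        w=dict(scene=(290,170,400,285),side=(190,230,310,320),wrist=(0,0,512,384))[n]
        red=((H<8)|(H>172))&(S>120)&(V>60); gr=(H>45)&(H<85)&(S>90)&(V>40)
        for nm,m in(("red",red),("green",gr)):
            for ce,a,st in blobs(win(m,*w),40 if n!="wrist" else 300): print(n,nm,ce.round(0),a,onplane(c,[ce],.038)[0,:2].round(4))
        if n=="wrist": return c
E
python3 - <<'E'
from h import *
plate(-2);jars(("scene","side"));c=jars(("wrist",));save(c,"w2",1.2)
s=bot.state();print(s["q"].round(2),s["eef_pos"].round(4),rot().as_matrix().round(3).tolist())
E
```

```text
clock: 8.0
eef_pos: [0.4276, 0.3296, 0.131]
ee_rot: [0.0, -0.0, 1.0, 0.0]
wrist_force: [-0.2, -0.4, 0.7]
width: 0.0663
grasp_force: 0.0
plate [0.5628 0.0042] -2.33 sd 0.33 [0.0537 0.0534 0.0536 0.0538] rel outline mm -0.8 0.7 -0.23
peg in plate mm -80.88724543587655 62.004589013291
tcp in plate -148.0863431962009 318.93243053126116
scene red [331. 217.] 101 [0.5228 0.2476]
scene red [330. 242.] 114 [0.5946 0.2569]
scene red [369. 248.] 120 [0.5885 0.346 ]
scene green [368. 194.] 86 [0.4281 0.3285]
scene green [369. 220.] 101 [0.509 0.339]
side red [223. 251.] 68 [0.5928 0.2581]
side red [248. 253.] 70 [0.5208 0.249 ]
side red [218. 278.] 75 [0.5872 0.3472]
side green [247. 282.] 72 [0.5067 0.3408]
side green [276. 285.] 52 [0.4264 0.3335]
wrist green [251. 191.] 1032 [0.4251 0.3286]
[ 0.95  0.33 -0.33 -0.   -0.91 -2.53] [0.4281 0.3281 0.1308] [[-1.0, 0.0, -0.0], [0.0, 1.0, 0.0], [0.0, 0.0, -1.0]]
```

View pics/w2.png

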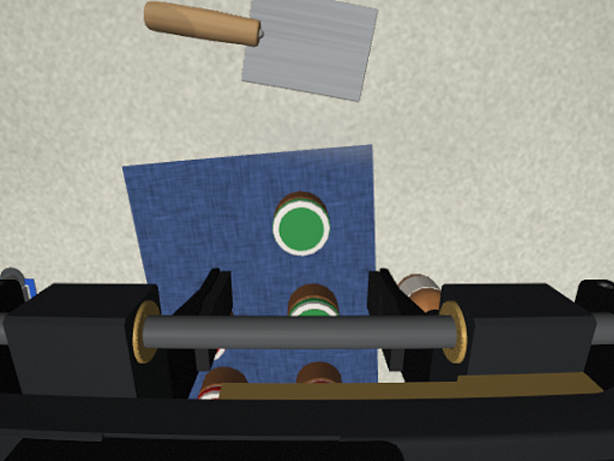

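Wrist view: the first green jar is centred at (301,228) in the view, 3 mm or less from the TCP axis. The other jars lie below it in the view and the dropper is at right (420,290), clear of the fingers.

```bash
python3 -m creep '2 1 40 0 0 0 66;2 1 80 0 0 0 66;2 1 110 0 0 0 66;2 1 125 0 0 0 66;2 1 125 0 0 0 66;2 1 125 0 0 0 66;2 1 125 0 0 0 40;2 1 125 0 0 0 40;2 1 125 0 0 0 40;2 1 125 0 0 0 40;2 1 125 0 0 0 40;2 1 125 0 0 0 40;2 1 110 0 0 0 40;2 1 80 0 0 0 40;2 1 40 0 0 0 40;2 1 0 0 0 0 40;2 1 0 0 0 0 40' 15
python3 - <<'E'
from h import *
# nest targets: nest1,nest4 for green
ce=np.array([.5628,.0042]);a=np.radians(-2.3);x=np.array([np.cos(a),np.sin(a)]);y=np.array([-x[1],x[0]])
p=np.array(bot.state()["eef_pos"]);M=rot().as_matrix()
for n,u,v in((1,-.038,.038),(4,.038,-.038)):
    t=ce+u*x+v*y;print(n,t,(M.T@(np.r_[t,.0138]-p)*1e3).round(1))
E
```

```text
clock: 9.62
eef_pos: [0.4292, 0.3339, 0.1389]
ee_rot: [0.006, -0.001, 1.0, 0.006]
wrist_force: [-0.1, 0.4, 0.3]
width: 0.0437
grasp_force: 15.0
1 [0.52635562 0.0436944 ] [ -95.1 -291.9  122.7]
4 [ 0.59924438 -0.0352944 ] [-167.8 -371.   122.6]
```

```bash
python3 -m creep '0 0 0 0 0 0 40;0 0 0 0 0 0 40'
python3 - <<'E'
from h import *
c=grab("wrist");save(c,"w3",1.2);s=bot.state();print(s["eef_pos"],s["q"].round(3),s["qvel"].round(3),s["clock"]);jars(("scene","wrist"))
E
```

```text
clock: 9.78
eef_pos: [0.425, 0.3296, 0.1301]
ee_rot: [-0.0, 0.0, 1.0, -0.0]
wrist_force: [0.1, -0.9, -0.7]
width: 0.0436
grasp_force: 15.0
[0.42475761 0.32920109 0.12929006] [ 9.610e-01  3.270e-01 -3.360e-01 -1.000e-03 -9.100e-01 -2.532e+00] [-0.     0.018 -0.006  0.004 -0.001 -0.   ] 9.8333
scene red [331. 217.] 101 [0.5228 0.2476]
scene red [330. 242.] 114 [0.5946 0.2569]
scene red [369. 248.] 122 [0.5885 0.346 ]
scene green [369. 220.] 101 [0.509 0.339]
wrist green [249. 232.] 396 [0.4602 0.3279]
wrist green [249. 253.] 1313 [0.4805 0.3281]
```

View pics/w3.png

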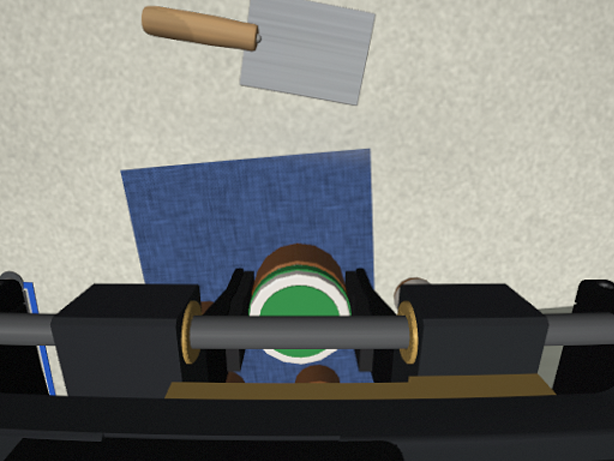

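The jar is held upright between the pads, with its cap ring spanning about (250-350, 273-363) in the view. Next I work out its offset in the hand and the shift to nest 4.

```bash
cat >> h.py <<'E'
def held(dz=.033):
    """cap centre in hand: fit circle to white/green cap rim on plane of cap top"""
    c=grab("wrist");p=np.array(bot.state()["eef_pos"]);h=hsv(c)
    m=(h[...,2]>150)&(h[...,1]<60);m=win(m,200,215,300,310)
    ys,xs=np.nonzero(m);P=onplane(c,np.c_[xs,ys],p[2]+dz)[:,:2]
    (x,y),r=cv2.minEnclosingCircle(P.astype(np.float32));d=np.array([x,y])-p[:2];M=rot().as_matrix()
    print("cap in tool mm",(d@M[:2,0]*1e3).round(1),(d@M[:2,1]*1e3).round(1),"r",r*1e3,len(xs));return np.array([x,y])
E
python3 - <<'E'
from h import *
x=held();p=np.array(bot.state()["eef_pos"]);M=rot().as_matrix();print(p)
for n,t in((1,(.52636,.04369)),(4,(.59924,-.03529))):
    print(n,((np.r_[t,.0125]-p)@M*1e3).round(1))
E
```

```text
cap in tool mm 2.1 -1.0 r 20.450260490179062 1265
[0.42501424 0.32929984 0.12893532]
1 [-101.7 -285.3  117. ]
4 [-174.6 -364.2  117. ]
```

```bash
python3 -m creep '-17 -35 0 0 0 0 40;-34 -70 0 0 0 0 40;-51 -105 0 0 0 0 40;-68 -140 0 0 0 0 40;-85 -175 0 0 0 0 40;-102 -210 0 0 0 0 40;-119 -245 0 0 0 0 40;-136 -280 0 0 0 0 40;-153 -315 0 0 0 0 40;-165 -342 0 0 0 0 40;-172 -356 0 0 0 0 40;-176 -364 0 0 0 0 40;-176 -364 0 0 0 0 40;-176 -364 0 0 0 0 40;-176 -364 0 0 0 0 40'
python3 - <<'E'
from h import *
c=grab("wrist");save(c,"w4",1.2);h=hsv(c)
g=(h[...,0]>40)&(h[...,0]<90)&(h[...,1]>60);m=((h[...,2]<75)|g).astype(np.uint8);m[225:]=0
for q in cv2.findContours(m,cv2.RETR_EXTERNAL,cv2.CHAIN_APPROX_NONE)[0]:
    if cv2.contourArea(q)<300: continue
    P=onplane(c,q.reshape(-1,2),.008)[:,:2];(x,y),(a,b),_=cv2.fitEllipse(P.astype(np.float32));print(q.reshape(-1,2).mean(0),x,y,a,b)
print(bot.state()["eef_pos"])
E
```

```text
clock: 11.23
eef_pos: [0.601, -0.033, 0.1301]
ee_rot: [-0.001, -0.0, 1.0, 0.0]
wrist_force: [-0.5, 0.9, -0.3]
width: 0.0435
grasp_force: 15.0
[325.36879433 184.78014184] 0.6011765003204346 0.04010416194796562 0.04857487976551056 0.0490819588303566
[253.42 192.01] 0.6041218042373657 -0.031236229464411736 0.045234475284814835 0.07687309384346008
[334.53205128 103.51923077] 0.5251839756965637 0.043109744787216187 0.04862814396619797 0.049376945942640305
[250.08227848  99.44303797] 0.522042453289032 -0.03305120766162872 0.04866383969783783 0.04878799244761467
[ 0.60107336 -0.03278053  0.13040999]
```

View pics/w4.png

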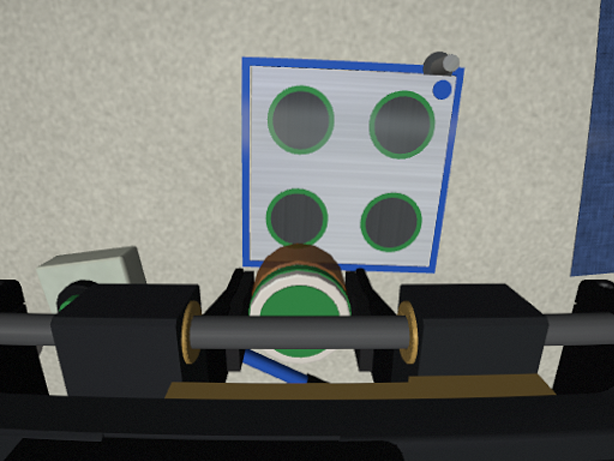

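Wrist view: all four nests are visible at (300,119), (402,124), (297,218) and (391,222). The plate is square inside the outline, the jar is held over nest 4, and the peg is at (437,63).

```bash
python3 -m creep '1 -1 0 0 0 0 40;1 -1 35 0 0 0 40;1 -1 70 0 0 0 40;1 -1 95 0 0 0 40;1 -1 108 0 0 0 40;1 -1 112 0 0 0 40;1 -1 114 0 0 0 40;1 -1 115 0 0 0 40;1 -1 115 0 0 0 40;1 -1 115 0 0 0 40'
python3 - <<'E'
from h import *
s=bot.state();print(s["eef_pos"],s["wrist_force"])
E
```

```text
clock: 12.12
eef_pos: [0.6015, -0.0347, 0.017]
ee_rot: [0.001, -0.0, 1.0, 0.0]
wrist_force: [0.5, 0.0, -0.7]
width: 0.0434
grasp_force: 15.0
[ 0.60147531 -0.03467829  0.01699106] [ 0.50052362  0.01765974 -0.73897957]
```

```bash
python3 -m creep '1 0 0 0 0 0 40;1.5 -0.5 0 0 0 0 40;1.5 -0.5 0 0 0 0 40;1.5 -0.5 0 0 0 0 40'; python3 -m creep '0 0 1 0 0 0 40;0 0 1 0 0 0 40;0 0 1 0 0 0 40'
```

```text
clock: 12.45
eef_pos: [0.5991, -0.0355, 0.0159]
ee_rot: [0.0, 0.0, 1.0, 0.0]
wrist_force: [-0.5, -0.4, -1.2]
width: 0.0435
grasp_force: 15.0
clock: 12.7
eef_pos: [0.599, -0.0355, 0.0145]
ee_rot: [-0.0, 0.0, 1.0, -0.0]
wrist_force: [-0.4, 0.5, -1.0]
width: 0.0437
grasp_force: 15.0
```

```bash
python3 -m creep '0 0 1 0 0 0 40;0 0 1 0 0 0 40;0 0 1.5 0 0 0 40;0 0 1.5 0 0 0 40'; python3 -m creep '0 0 0.5 0 0 0 40;0 0 0.5 0 0 0 40;0 0 0.5 0 0 0 40'
```

```text
clock: 13.03
eef_pos: [0.5991, -0.0355, 0.0143]
ee_rot: [0.0, -0.0, 1.0, -0.0]
wrist_force: [-2.8, 0.4, 7.1]
width: 0.0435
grasp_force: 15.0
clock: 13.28
eef_pos: [0.5991, -0.0355, 0.0143]
ee_rot: [0.0, -0.0, 1.0, -0.0]
wrist_force: [-4.4, 0.5, 9.2]
width: 0.0434
grasp_force: 15.0
```

```bash
python3 -m creep '0 0 -1 0 0 0 44;0 0 -1 0 0 0 50;0 0 -1 0 0 0 66;0 0 -1 0 0 0 66;0 0 -1 0 0 0 66;0 0 -20 0 0 0 66;0 0 -60 0 0 0 66;0 0 -100 0 0 0 66;0 0 -117 0 0 0 66;30 125 -117 0 0 0 66;91 375 -117 0 0 0 66;91 375 -117 0 0 0 66;91 375 -117 0 0 0 66;91 375 -117 0 0 0 66;91 375 -117 0 0 0 66;91 375 -117 0 0 0 66;91 375 -117 0 0 0 66;91 375 -117 0 0 0 66;91 375 -117 0 0 0 66;91 375 -117 0 0 0 66'
python3 - <<'E'
from h import *
jars(("wrist","scene","side"));jars(("scene",));print(bot.state()["eef_pos"]);plate(-2)
c=grab("scene");h=hsv(c)
m=(h[...,0]>45)&(h[...,0]<85)&(h[...,1]>90)&(h[...,2]>40)
for ce,a,st in blobs(win(m,*WIN["scene"]),40):print(ce,a,onplane(c,[ce],.045)[0])
E
```

```text
clock: 14.95
eef_pos: [0.5072, 0.3427, 0.1291]
ee_rot: [0.0, -0.002, 1.0, 0.0]
wrist_force: [0.5, -1.1, 0.5]
width: 0.0659
grasp_force: 0.0
wrist red [142. 208.] 979 [0.5201 0.2472]
wrist green [245. 193.] 1029 [0.5061 0.3386]
scene red [331. 217.] 102 [0.5226 0.2476]
scene red [330. 242.] 114 [0.5946 0.2569]
scene red [369. 248.] 120 [0.5885 0.346 ]
scene green [369. 220.] 101 [0.509 0.339]
[0.50772852 0.33936611 0.12901808]
[[ 0.60214698  0.04060455  0.04669443  0.04713627]
 [ 0.60501176 -0.03190803  0.03129101  0.0500959 ]
 [ 0.57721847 -0.0468842   0.03054038  0.0315343 ]
 [ 0.52638924  0.04377525  0.04687245  0.04713337]
 [ 0.52362692 -0.03252201  0.04607682  0.04709951]]
[224.54545455 202.90909091] 55 [ 0.55203165 -0.02101658  0.045     ]
[251.89090909 208.92727273] 55 [0.55280884 0.05140502 0.045     ]
[213.39175258 216.88659794] 97 [ 0.59997864 -0.03498996  0.045     ]
[243.32857143 232.68571429] 70 [0.62572418 0.04972006 0.045     ]
```

Jar 1 stands within 1 mm of nest 4. Next is green jar 2.

```bash
python3 -m creep '1 -0.5 40 0 0 0 66;1 -0.5 80 0 0 0 66;1 -0.5 110 0 0 0 66;1 -0.5 122 0 0 0 66;1 -0.5 122 0 0 0 66;1 -0.5 122 0 0 0 66;1 -0.5 122 0 0 0 40;1 -0.5 122 0 0 0 40;1 -0.5 122 0 0 0 40;1 -0.5 122 0 0 0 40;1 -0.5 122 0 0 0 40;1 -0.5 115 0 0 0 40;1 -0.5 90 0 0 0 40;1 -0.5 50 0 0 0 40;1 -0.5 15 0 0 0 40;1 -0.5 0 0 0 0 40;1 -0.5 0 0 0 0 40;1 -0.5 0 0 0 0 40'
python3 - <<'E'
from h import *
held();p=np.array(bot.state()["eef_pos"]);M=rot().as_matrix();print(p)
# nest1 target, mean of wrist and scene
print(((np.r_[.5255,.0433,.0143]-p)@M*1e3).round(1))
E
```

```text
clock: 16.65
eef_pos: [0.5071, 0.3393, 0.1309]
ee_rot: [0.001, 0.0, 1.0, 0.001]
wrist_force: [-0.2, -1.2, -1.3]
width: 0.0435
grasp_force: 15.0
cap in tool mm -6.7 -0.2 r 30.482467263936996 2451
[0.50642673 0.33866641 0.12927648]
[ -19.4 -295.3  115. ]
```

```bash
python3 -m creep '-2 -35 0 0 0 0 40;-4 -70 0 0 0 0 40;-7 -105 0 0 0 0 40;-9 -140 0 0 0 0 40;-12 -175 0 0 0 0 40;-14 -210 0 0 0 0 40;-16 -245 0 0 0 0 40;-18 -275 0 0 0 0 40;-19 -290 0 0 0 0 40;-19 -295 0 0 0 0 40;-19 -295 10 0 0 0 40;-19 -295 40 0 0 0 40;-19 -295 75 0 0 0 40;-19 -295 100 0 0 0 40;-19 -295 108 0 0 0 40;-19 -295 111 0 0 0 40;-19 -295 112 0 0 0 40;-19 -295 112 0 0 0 40;-19 -295 112 0 0 0 40;-19 -295 112 0 0 0 40'
python3 -m creep '0 0 1 0 0 0 40;0 0 1 0 0 0 40;0 0 2 0 0 0 40;0 0 2 0 0 0 40;0 0 2 0 0 0 40'
```

```text
clock: 18.37
eef_pos: [0.5269, 0.0445, 0.0187]
ee_rot: [0.001, -0.0, 1.0, 0.0]
wrist_force: [-0.7, -0.1, -0.1]
width: 0.0436
grasp_force: 15.0
clock: 18.78
eef_pos: [0.5265, 0.0441, 0.0162]
ee_rot: [0.001, -0.0, 1.0, 0.0]
wrist_force: [0.2, -0.0, 4.8]
width: 0.0434
grasp_force: 15.0
```

```bash
python3 -m creep '0 0 -2 0 0 0 40;1 -0.7 -2 0 0 0 40;1 -0.7 -2 0 0 0 40;1 -0.7 -2 0 0 0 40;1 -0.7 0 0 0 0 40;1 -0.7 0 0 0 0 40;1 -0.7 0 0 0 0 40'
python3 -m creep '0 0 -1 0 0 0 44;0 0 -1 0 0 0 50;0 0 -1 0 0 0 62;0 0 -1 0 0 0 62;0 0 -1 0 0 0 62;0 0 -20 0 0 0 62;0 0 -60 0 0 0 62;0 0 -100 0 0 0 62;0 0 -115 0 0 0 62;1 70 -115 0 0 0 66;4 203 -115 0 0 0 66;4 203 -115 0 0 0 66;4 203 -115 0 0 0 66;4 203 -115 0 0 0 66;4 203 -115 0 0 0 66;4 203 -115 0 0 0 66;4 203 -115 0 0 0 66;4 203 -115 0 0 0 66'
python3 - <<'E'
from h import *
print(bot.state()["eef_pos"]);jars(("wrist",));jars(("scene",));print(bot.state()["eef_pos"])
c=grab("scene");h=hsv(c)
m=(h[...,0]>45)&(h[...,0]<85)&(h[...,1]>90)&(h[...,2]>40)
for ce,a,st in blobs(win(m,*WIN["scene"]),80):print(ce,a,onplane(c,[ce],.045)[0])
print(discs(c,"scene"))
E
```

```text
clock: 19.37
eef_pos: [0.5253, 0.0434, 0.016]
ee_rot: [0.0, -0.0, 1.0, -0.0]
wrist_force: [-1.2, 0.0, 3.9]
width: 0.0436
grasp_force: 15.0
clock: 20.87
eef_pos: [0.5208, 0.2452, 0.1303]
ee_rot: [-0.0, 0.001, 1.0, -0.0]
wrist_force: [-0.0, -0.8, 0.6]
width: 0.066
grasp_force: 0.0
[0.52083046 0.24521321 0.13031088]
wrist red [253. 193.] 1034 [0.52   0.2474]
wrist red [262. 258.] 307 [0.5836 0.2565]
wrist green [ 20. 200.] 946 [0.5263 0.0367]
scene red [331. 217.] 101 [0.5228 0.2476]
scene red [330. 242.] 113 [0.5947 0.2567]
scene red [369. 248.] 120 [0.5885 0.3463]
[0.52113016 0.24501447 0.13056769]
[251.625      199.85227273] 88 [0.52553934 0.04331507 0.045     ]
[213.38541667 216.9375    ] 96 [ 0.60012771 -0.03495694  0.045     ]
[[ 0.60203582  0.04060394  0.04659793  0.04743802]
 [ 0.60493487 -0.03173742  0.03132571  0.04968331]
 [ 0.53271806  0.04534385  0.0328531   0.05036774]
 [ 0.52359134 -0.03260982  0.04616605  0.04682301]]
```

```bash
python3 -m creep '0.5 2.4 40 0 0 0 66;0.5 2.4 80 0 0 0 66;0.5 2.4 110 0 0 0 66;0.5 2.4 122 0 0 0 66;0.5 2.4 123 0 0 0 66;0.5 2.4 123 0 0 0 66;0.5 2.4 123 0 0 0 40;0.5 2.4 123 0 0 0 40;0.5 2.4 123 0 0 0 40;0.5 2.4 123 0 0 0 40;0.5 2.4 123 0 0 0 40;0.5 2.4 115 0 0 0 40;0.5 2.4 90 0 0 0 40;0.5 2.4 50 0 0 0 40;0.5 2.4 15 0 0 0 40;0.5 2.4 0 0 0 0 40;0.5 2.4 0 0 0 0 40;0.5 2.4 0 0 0 0 40'
python3 - <<'E'
from h import *
p=np.array(bot.state()["eef_pos"]);M=rot().as_matrix();print(p,((np.r_[.5495,-.359,.013]-p)@M*1e3).round(1))
E
```

```text
clock: 22.52
eef_pos: [0.5207, 0.249, 0.132]
ee_rot: [0.001, 0.0, 1.0, 0.001]
wrist_force: [0.0, -0.1, -1.3]
width: 0.0437
grasp_force: 15.0
[0.52067414 0.24904395 0.13195145] [ -28.9 -608.3  117.7]
```

```bash
python3 -m creep '-1 -20 0 0 0 0 40;-3 -55 0 0 0 0 40;-5 -95 0 0 0 0 40;-6 -135 0 0 0 0 40;-8 -175 0 0 0 0 40;-10 -215 0 0 0 0 40;-12 -255 0 0 0 0 40;-14 -295 0 0 0 0 40;-16 -335 0 0 0 0 40;-18 -375 0 0 0 0 40;-20 -415 0 0 0 0 40;-22 -455 0 0 0 0 40;-24 -495 0 0 0 0 40;-26 -535 0 0 0 0 40;-28 -570 0 0 0 0 40;-29 -595 0 0 0 0 40;-29 -607 0 0 0 0 40;-29 -607 0 0 0 0 40;-29 -607 0 0 0 0 40;-29 -607 0 0 0 0 40'
cat >> h.py <<'E'
def rejnests():
    c=grab("wrist");h=hsv(c);p=np.array(bot.state()["eef_pos"]);M=rot().as_matrix();print("tcp",p)
    m=win(((h[...,0]<10)|(h[...,0]>170))&(h[...,1]>70),0,0,512,240).astype(np.uint8)
    for q in cv2.findContours(m,cv2.RETR_EXTERNAL,cv2.CHAIN_APPROX_NONE)[0]:
        if cv2.contourArea(q)<500: continue
        P=onplane(c,q.reshape(-1,2),.005)[:,:2];(x,y),(a,b),_=cv2.fitEllipse(P.astype(np.float32))
        print(q.reshape(-1,2).mean(0).round(0),round(x,4),round(y,4),round(a,4),round(b,4),((np.r_[x,y,.013]-p)@M*1e3).round(1))
    return c
E
python3 - <<'E'
from h import *
c=rejnests();save(c,"w5",1.2)
E
```

```text
clock: 24.18
eef_pos: [0.549, -0.3569, 0.1296]
ee_rot: [-0.001, -0.0, 1.0, 0.001]
wrist_force: [-0.8, 0.2, 0.2]
width: 0.0432
grasp_force: 15.0
tcp [ 0.54931255 -0.35675379  0.13005593]
[246.  98.] 0.4684 -0.3607 0.0494 0.0498 [ 80.7  -3.9 117.2]
```

View pics/w5.png

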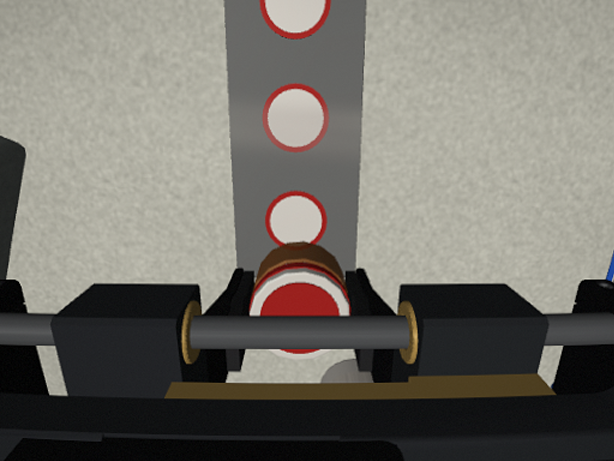

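The held red jar is above the far nest (296,219), with the middle nest at (296,118). The wash bottle shows only at the lower edge (350,370) and is clear.

```bash
python3 -m creep '0.5 -0.5 10 0 0 0 40;0.5 -0.5 45 0 0 0 40;0.5 -0.5 80 0 0 0 40;0.5 -0.5 103 0 0 0 40;0.5 -0.5 111 0 0 0 40;0.5 -0.5 114 0 0 0 40;0.5 -0.5 115 0 0 0 40;0.5 -0.5 115 0 0 0 40;0.5 -0.5 115 0 0 0 40;0.5 -0.5 115 0 0 0 40'
python3 -m creep '0 0 1 0 0 0 40;0 0 1 0 0 0 40;0 0 2 0 0 0 40;0 0 2 0 0 0 40;0 0 2 0 0 0 40'
```

```text
clock: 25.07
eef_pos: [0.5501, -0.3591, 0.0174]
ee_rot: [0.002, -0.0, 1.0, -0.001]
wrist_force: [-0.5, -0.4, -0.5]
width: 0.0437
grasp_force: 15.0
clock: 25.48
eef_pos: [0.549, -0.3588, 0.0136]
ee_rot: [-0.0, 0.0, 1.0, -0.0]
wrist_force: [0.4, -0.1, 0.6]
width: 0.0436
grasp_force: 15.0
```

```bash
python3 -m creep '0 -0.8 -0.5 0 0 0 40;0 -0.8 -0.5 0 0 0 40;0 -0.8 0.5 0 0 0 40;0 -0.8 0.5 0 0 0 40;0 -0.8 0 0 0 0 44;0 -0.8 0 0 0 0 50;0 -0.8 0 0 0 0 66;0 -0.8 0 0 0 0 66;0 -0.8 0 0 0 0 66;0 -0.8 -20 0 0 0 66;0 -0.8 -60 0 0 0 66;0 -0.8 -100 0 0 0 66;0 0 -117 0 0 0 66;0 20 -117 0 0 0 66;0 60 -117 0 0 0 66;0 100 -117 0 0 0 66;0 140 -117 0 0 0 66;0 180 -117 0 0 0 66;0 200 -117 0 0 0 66;0 200 -117 0 0 0 66'
python3 -m creep '-3 20 0 0 0 0 66;-6 60 0 0 0 0 66;-9 100 0 0 0 0 66;-12 140 0 0 0 0 66;-16 180 0 0 0 0 66;-20 220 0 0 0 0 66;-25 260 0 0 0 0 66;-30 300 0 0 0 0 66;-35 340 0 0 0 0 66;-40 375 0 0 0 0 66;-44 400 0 0 0 0 66;-45 412 0 0 0 0 66;-45 416 0 0 0 0 66;-45 417 0 0 0 0 66;-45 417 0 0 0 0 66'
python3 - <<'E'
from h import *
print(bot.state()["eef_pos"]);jars(("wrist",));jars(("scene",));print(bot.state()["eef_pos"])
c=grab("scene");h=hsv(c);m=((h[...,0]<8)|(h[...,0]>172))&(h[...,1]>120)
for ce,a,st in blobs(win(m,80,125,160,210),70):print("reject jar",ce,a,onplane(c,[ce],.042)[0])
c=grab("side");h=hsv(c);m=((h[...,0]<8)|(h[...,0]>172))&(h[...,1]>120)
for ce,a,st in blobs(win(m,255,90,335,145),40):print("reject jar",ce,a,onplane(c,[ce],.042)[0])
E
```

```text
clock: 27.15
eef_pos: [0.5491, -0.1552, 0.131]
ee_rot: [0.0, -0.002, 1.0, 0.0]
wrist_force: [-0.4, 0.0, 0.6]
width: 0.0659
grasp_force: 0.0
clock: 28.4
eef_pos: [0.594, 0.2569, 0.1304]
ee_rot: [-0.0, 0.001, 1.0, -0.0]
wrist_force: [-1.2, -0.2, 0.7]
width: 0.0662
grasp_force: 0.0
[0.59397846 0.25688866 0.13035253]
wrist red [352. 186.] 1038 [0.5863 0.3456]
wrist red [250. 192.] 1036 [0.5923 0.2565]
wrist green [ 25. 114.] 547 [0.5241 0.0684]
wrist green [ 34. 191.] 505 [0.5915 0.064 ]
scene red [330. 242.] 114 [0.5946 0.2569]
scene red [369. 248.] 119 [0.5885 0.3462]
[0.59407475 0.25656771 0.13071081]
reject jar [104.35802469 177.62962963] 81 [ 0.54989012 -0.35956989  0.042     ]
```

```bash
python3 -m creep '1 0 40 0 0 0 66;1 0 80 0 0 0 66;1 0 110 0 0 0 66;1 0 122 0 0 0 66;1 0 123 0 0 0 66;1 0 123 0 0 0 66;1 0 123 0 0 0 40;1 0 123 0 0 0 40;1 0 123 0 0 0 40;1 0 123 0 0 0 40;1 0 123 0 0 0 40;1 0 115 0 0 0 40;1 0 90 0 0 0 40;1 0 50 0 0 0 40;1 0 15 0 0 0 40;1 0 0 0 0 0 40;1 0 0 0 0 0 40;1 0 0 0 0 0 40'
python3 - <<'E'
from h import *
p=np.array(bot.state()["eef_pos"]);M=rot().as_matrix();print(p,((np.r_[.469,-.3598,.013]-p)@M*1e3).round(1))
E
```

```text
clock: 30.1
eef_pos: [0.5932, 0.2585, 0.132]
ee_rot: [0.001, 0.0, 1.0, 0.001]
wrist_force: [-0.2, 0.8, -1.7]
width: 0.044
grasp_force: 15.0
[0.59321434 0.25854759 0.13204948] [ 124.1 -618.6  117.6]
```

```bash
python3 -m creep '4 -20 0 0 0 0 40;12 -60 0 0 0 0 40;20 -100 0 0 0 0 40;28 -140 0 0 0 0 40;36 -180 0 0 0 0 40;44 -220 0 0 0 0 40;52 -260 0 0 0 0 40;60 -300 0 0 0 0 40;68 -340 0 0 0 0 40;76 -380 0 0 0 0 40;84 -420 0 0 0 0 40;92 -460 0 0 0 0 40;100 -500 0 0 0 0 40;108 -540 0 0 0 0 40;116 -578 0 0 0 0 40;121 -602 0 0 0 0 40;124 -616 0 0 0 0 40;124 -616 0 0 0 0 40;124 -616 0 0 0 0 40;124 -616 0 0 0 0 40'
python3 -m creep '0 0 10 0 0 0 40;0 0 45 0 0 0 40;0 0 80 0 0 0 40;0 0 103 0 0 0 40;0 0 111 0 0 0 40;0 0 114 0 0 0 40;0 0 115 0 0 0 40;0 0 115 0 0 0 40;0 0 115 0 0 0 40;0 0 116 0 0 0 40;0 0 117 0 0 0 40;0 0 117 0 0 0 40;0 0 117 0 0 0 40'
```

```text
clock: 31.77
eef_pos: [0.4683, -0.3569, 0.1293]
ee_rot: [-0.001, 0.0, 1.0, 0.001]
wrist_force: [0.4, -0.0, -0.1]
width: 0.0437
grasp_force: 15.0
clock: 32.85
eef_pos: [0.4691, -0.3579, 0.0139]
ee_rot: [0.0, 0.0, 1.0, -0.0]
wrist_force: [-0.3, 0.2, -2.1]
width: 0.0435
grasp_force: 15.0
```

```bash
python3 -m creep '0 -1 0 0 0 0 40;0 -2 0 0 0 0 40;0 -2 0.5 0 0 0 40;0 -2 1 0 0 0 40;0 -2 1 0 0 0 40;0 -2 1 0 0 0 40'; python3 -m creep '0 0 0 0 0 0 44;0 0 0 0 0 0 50;0 0 0 0 0 0 66;0 0 0 0 0 0 66;0 0 0 0 0 0 66;0 0 -20 0 0 0 66;0 0 -60 0 0 0 66;0 0 -100 0 0 0 66;0 0 -117 0 0 0 66;-2 20 -117 0 0 0 66;-8 60 -117 0 0 0 66;-15 100 -117 0 0 0 66;-22 140 -117 0 0 0 66;-28 180 -117 0 0 0 66;-34 220 -117 0 0 0 66;-40 260 -117 0 0 0 66;-46 300 -117 0 0 0 66;-50 320 -117 0 0 0 66;-50 320 -117 0 0 0 66'
python3 -m creep '-3 20 0 0 0 0 66;-10 60 0 0 0 0 66;-17 100 0 0 0 0 66;-24 140 0 0 0 0 66;-31 180 0 0 0 0 66;-38 220 0 0 0 0 66;-45 260 0 0 0 0 66;-52 300 0 0 0 0 66;-59 340 0 0 0 0 66;-64 365 0 0 0 0 66;-67 380 0 0 0 0 66;-68 386 0 0 0 0 66;-68 386 0 0 0 0 66;-68 386 0 0 0 0 66;-68 386 0 0 0 0 66'
python3 - <<'E'
from h import *
jars(("wrist",));jars(("scene",));print(bot.state()["eef_pos"])
c=grab("scene");h=hsv(c);m=((h[...,0]<8)|(h[...,0]>172))&(h[...,1]>120)
for ce,a,st in blobs(win(m,80,125,160,210),70):print("reject jar",ce,a,onplane(c,[ce],.042)[0])
E
```

```text
clock: 33.35
eef_pos: [0.4691, -0.36, 0.0137]
ee_rot: [0.0, -0.0, 1.0, -0.0]
wrist_force: [-2.1, 1.8, 6.1]
width: 0.0436
grasp_force: 15.0
clock: 34.93
eef_pos: [0.5201, -0.0361, 0.1296]
ee_rot: [0.001, -0.003, 1.0, 0.0]
wrist_force: [0.4, -0.6, 0.5]
width: 0.066
grasp_force: 0.0
clock: 36.18
eef_pos: [0.5871, 0.3446, 0.1295]
ee_rot: [-0.0, 0.001, 1.0, -0.0]
wrist_force: [-0.8, -1.2, -0.3]
width: 0.0659
grasp_force: 0.0
wrist red [252. 194.] 1041 [0.5864 0.3458]
scene red [369. 248.] 121 [0.5885 0.3462]
[0.58719309 0.34478757 0.12990374]
reject jar [118.         156.09333333] 75 [ 0.46922017 -0.35940627  0.042     ]
reject jar [104.35802469 177.62962963] 81 [ 0.54989012 -0.35956989  0.042     ]
```

R3: grip and carry to nest 1.

```bash
python3 -m creep '0 1 40 0 0 0 66;0 1 80 0 0 0 66;0 1 110 0 0 0 66;0 1 122 0 0 0 66;0 1 122.5 0 0 0 66;0 1 122.5 0 0 0 66;0 1 122.5 0 0 0 40;0 1 122.5 0 0 0 40;0 1 122.5 0 0 0 40;0 1 122.5 0 0 0 40;0 1 122.5 0 0 0 40;0 1 115 0 0 0 40;0 1 90 0 0 0 40;0 1 50 0 0 0 40;0 1 15 0 0 0 40;0 1 0 0 0 0 40;0 1 0 0 0 0 40;0 1 0 0 0 0 40'
python3 -m creep '4 -20 0 0 0 0 40;14 -58 0 0 0 0 40;24 -96 0 0 0 0 40;34 -134 0 0 0 0 40;44 -172 0 0 0 0 40;54 -210 0 0 0 0 40;64 -248 0 0 0 0 40;75 -286 0 0 0 0 40;86 -324 0 0 0 0 40;97 -362 0 0 0 0 40;107 -400 0 0 0 0 40;118 -438 0 0 0 0 40;128 -476 0 0 0 0 40;138 -514 0 0 0 0 40;148 -552 0 0 0 0 40;158 -590 0 0 0 0 40;168 -628 0 0 0 0 40;175 -655 0 0 0 0 40;180 -670 0 0 0 0 40;180 -670 0 0 0 0 40'
python3 - <<'E'
from h import *
p=np.array(bot.state()["eef_pos"]);M=rot().as_matrix();print(p,((np.r_[.3885,-.360,.013]-p)@M*1e3).round(1))
E
```

```text
clock: 37.83
eef_pos: [0.5872, 0.3476, 0.1311]
ee_rot: [0.001, 0.0, 1.0, 0.001]
wrist_force: [0.2, -0.5, -0.3]
width: 0.0433
grasp_force: 15.0
clock: 39.5
eef_pos: [0.4047, -0.3247, 0.1276]
ee_rot: [-0.002, 0.002, 1.0, 0.001]
wrist_force: [-0.5, 0.3, -0.7]
width: 0.0429
grasp_force: 15.0
[ 0.40471602 -0.32467493  0.12759745] [ 15.6 -35.6 114.6]
```

```bash
python3 -m creep '9 -18 0 0 0 0 40;17 -34 0 0 0 0 40;17 -36 20 0 0 0 40;17 -36 50 0 0 0 40;17 -36 80 0 0 0 40;17 -36 100 0 0 0 40;17 -36 108 0 0 0 40;17 -36 110 0 0 0 40;17 -36 111 0 0 0 40;17 -36 111 0 0 0 40;17 -36 111 0 0 0 40;17 -36 111 0 0 0 40;17 -36 111 0 0 0 40'
```

```text
clock: 40.58
eef_pos: [0.3906, -0.359, 0.0196]
ee_rot: [0.001, 0.0, 1.0, -0.0]
wrist_force: [0.6, 0.3, -1.4]
width: 0.0436
grasp_force: 15.0
```

```bash
python3 -m creep '1 -1 2 0 0 0 40;1 -1 4 0 0 0 40;1 -1 4 0 0 0 40;1 -1 4 0 0 0 40';python3 -m creep '0 0 1 0 0 0 40;0 0 1.5 0 0 0 40;0 0 1.5 0 0 0 40;0 0 1.5 0 0 0 40'
```

```text
clock: 40.92
eef_pos: [0.3888, -0.3597, 0.0144]
ee_rot: [-0.0, 0.0, 1.0, 0.0]
wrist_force: [-1.2, -0.3, -0.3]
width: 0.0436
grasp_force: 15.0
clock: 41.25
eef_pos: [0.389, -0.3598, 0.0132]
ee_rot: [0.0, 0.0, 1.0, -0.0]
wrist_force: [-1.5, 0.4, 1.7]
width: 0.0434
grasp_force: 15.0
```

```bash
python3 -m creep '0 0 0 0 0 0 44;0 0 0 0 0 0 50;0 0 0 0 0 0 66;0 0 0 0 0 0 66;0 0 0 0 0 0 66;0 0 -20 0 0 0 66;0 0 -60 0 0 0 66;0 0 -100 0 0 0 66;0 0 -140 0 0 0 30;0 0 -180 0 0 0 0;-100 57 -180 0 0 0.3 0;-273 156 -180 0 0 0.96 0;-273 156 -180 0 0 0.96 0;-273 156 -180 0 0 0.96 0;-273 156 -180 0 0 0.96 0;-273 156 -180 0 0 0.96 0;-273 156 -180 0 0 0.96 0;-273 156 -180 0 0 0.96 0;-273 156 -180 0 0 0.96 0;-273 156 -180 0 0 0.96 0'
python3 - <<'E'
from h import *
s=bot.state();print(s["eef_pos"],s["q"].round(2),s["width"],s["clock"]);c=grab("wrist");save(c,"w6",1.2);h=hsv(c)
m=(h[...,0]>45)&(h[...,0]<85)&(h[...,1]>90)&(h[...,2]>30)
for ce,a,st in blobs(m,200):
    for z in(.03,.04,.05):print(ce.round(0),a,st,onplane(c,[ce],z)[0].round(4))
    r=c["range_z"][int(ce[1]),int(ce[0])];o,d=ray(c,[ce]);print(o+d[0]*r)
c=grab("scene");save(c,"s2",1.5)
E
```

```text
clock: 42.92
eef_pos: [0.6626, -0.2026, 0.1916]
ee_rot: [-0.001, 0.461, 0.888, -0.0]
wrist_force: [-1.1, -0.6, 0.6]
width: 0.0012
grasp_force: 0.0
[ 0.66259112 -0.20259777  0.19158357] [-0.06  0.52  0.15 -0.   -1.2  -2.46] 0.0011885167085858351 42.9167
[287.  18.] 294 [269   0  47  31 294] [ 0.6028 -0.0554  0.03  ]
[287.  18.] 294 [269   0  47  31 294] [ 0.6033 -0.058   0.04  ]
[287.  18.] 294 [269   0  47  31 294] [ 0.6038 -0.0605  0.05  ]
[ 0.60315517 -0.05723628  0.03721027]
[298.   5.] 302 [282   0  33  13 302] [ 0.6038 -0.0399  0.03  ]
[298.   5.] 302 [282   0  33  13 302] [ 0.6042 -0.0429  0.04  ]
[298.   5.] 302 [282   0  33  13 302] [ 0.6047 -0.046   0.05  ]
[ 0.60450522 -0.04485201  0.04631249]
[248. 179.] 528 [236 166  26  27 528] [ 0.6641 -0.2077  0.03  ]
[248. 179.] 528 [236 166  26  27 528] [ 0.6627 -0.2056  0.04  ]
[248. 179.] 528 [236 166  26  27 528] [ 0.6613 -0.2035  0.05  ]
[ 0.66094641 -0.20298366  0.05238525]
```

View pics/w6.png

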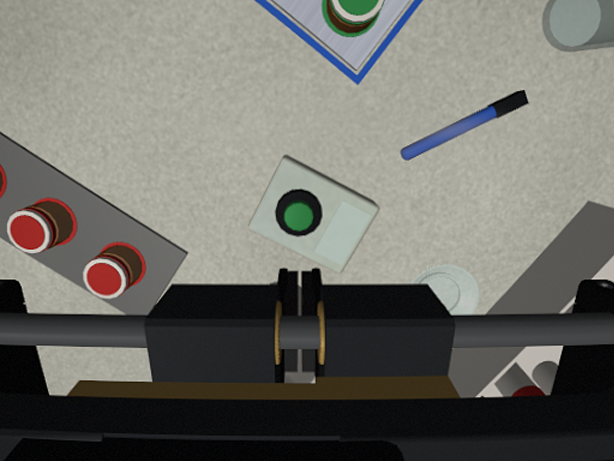

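View pics/s2.png

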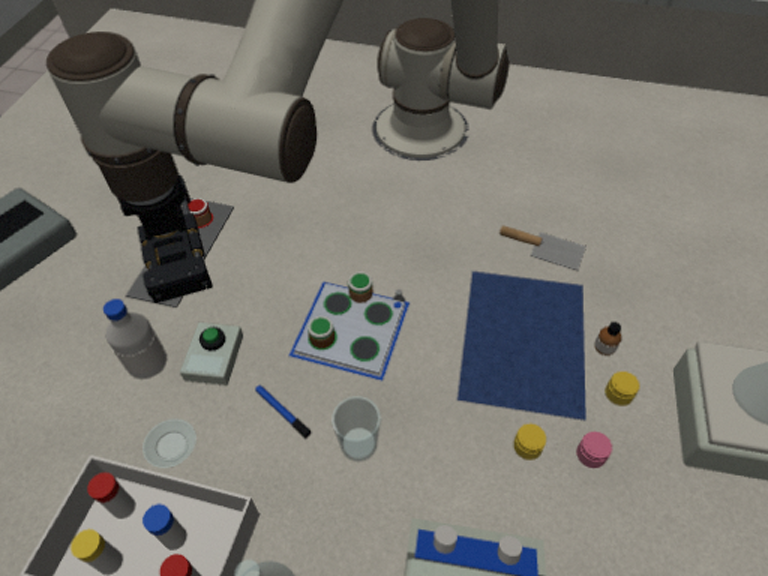

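The wrist view shows the button at (298,212) on its box. In the scene view the nest-1 jar no longer stands on its mark: it has been knocked to about (360,285), near the left plate edge, leaving nest 1 empty at (378,313). I measure it and check that the plate is still square.

Run:
```python
from h import *
c=grab("scene");h=hsv(c);print(discs(c,"scene").round(4))
m=(h[...,0]>45)&(h[...,0]<85)&(h[...,1]>90)&(h[...,2]>40)
for n,w in(("scene",(180,150,290,262)),("side",(215,150,320,225))):
    c=grab(n);h=hsv(c);m=(h[...,0]>45)&(h[...,0]<85)&(h[...,1]>90)&(h[...,2]>40)
    for ce,a,st in blobs(win(m,*w),25):
        r=c["range_z"][int(ce[1]),int(ce[0])];o,d=ray(c,[ce]);print(n,ce.round(1),a,onplane(c,[ce],.045)[0].round(4),(o+d[0]*r).round(4))
im=[cv2.resize(grab(n)["img"][y:y+100,x:x+130][:,:,::-1],None,fx=4,fy=4,interpolation=cv2.INTER_CUBIC) for n,x,y in(("scene",180,160),)]
cv2.imwrite("pics/k1.png",im[0])
```

```text
[[ 0.6022  0.0407  0.0467  0.0468]
 [ 0.605  -0.0317  0.0312  0.0499]
 [ 0.5263  0.0437  0.0466  0.0469]]
scene [239.7 186.8] 85 [0.4922 0.0017 0.045 ] [0.4919 0.0016 0.0445]
scene [224.9 202.7] 56 [ 0.5512 -0.0204  0.045 ] [ 0.5259 -0.0311  0.0077]
scene [251.8 209. ] 54 [0.5532 0.0513 0.045 ] [0.5288 0.044  0.0089]
scene [213.4 216.9] 96 [ 0.6001 -0.035   0.045 ] [ 0.6    -0.035   0.0448]
scene [217.9 228.9] 27 [ 0.6309 -0.0133  0.045 ] [ 0.6194 -0.0187  0.0254]
scene [243.3 232.7] 70 [0.6257 0.0496 0.045 ] [0.6041 0.0422 0.0086]
side [243.2 174.6] 38 [ 0.5994 -0.0352  0.045 ] [ 0.6    -0.0376  0.0422]
side [273.4 188.6] 43 [0.4922 0.0021 0.045 ] [0.4924 0.0008 0.0434]
```

View pics/k1.png

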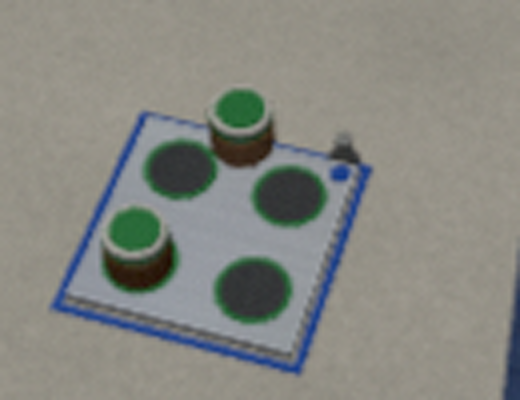

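The jar is upright on the plate's left edge at (0.492, 0.002), cap top at 45 mm, and the plate has not moved. I pick it up again and put it back on nest 1.

```bash
python3 -m creep '100 -9 0 0 0 -0.3 62;266 -23 61 0 0 -0.96 62;266 -23 61 0 0 -0.96 62;266 -23 61 0 0 -0.96 62;266 -23 61 0 0 -0.96 62;266 -23 61 0 0 -0.96 62;266 -23 61 0 0 -0.96 62;266 -23 61 0 0 -0.96 62;266 -23 61 0 0 -0.96 62;266 -23 61 0 0 -0.96 62;266 -23 61 0 0 -0.96 62;266 -23 61 0 0 -0.96 62'
python3 - <<'E'
from h import *
c=grab("wrist");h=hsv(c);m=(h[...,0]>45)&(h[...,0]<85)&(h[...,1]>90)&(h[...,2]>40)
for ce,a,st in blobs(m,600):print(ce.round(0),a,onplane(c,[ce],.045)[0].round(4))
p=bot.state();print(p["eef_pos"],rot().as_matrix().round(3)[:,1],p["width"])
E
```

```text
clock: 44.22
eef_pos: [0.4913, 0.0004, 0.1324]
ee_rot: [0.0, 0.001, 1.0, 0.0]
wrist_force: [-0.4, -0.4, 0.7]
width: 0.0609
grasp_force: 0.0
[251. 195.] 1068 [0.4909 0.001  0.045 ]
[213. 303.] 724 [ 0.5997 -0.0359  0.045 ]
[4.91127826e-01 3.48939296e-04 1.32190711e-01] [0.003 1.    0.   ] 0.06140457726568113
```

```bash
python3 -m creep '0 1 40 0 0 0 62;0 1 80 0 0 0 62;0 1 105 0 0 0 62;0 1 114 0 0 0 62;0 1 116 0 0 0 62;0 1 116 0 0 0 62;0 1 116 0 0 0 62;0 1 116 0 0 0 40;0 1 116 0 0 0 40;0 1 116 0 0 0 40;0 1 116 0 0 0 40;0 1 116 0 0 0 40;0 1 110 0 0 0 40;0 1 95 0 0 0 40;0 1 80 0 0 0 40;0 1 76 0 0 0 40;0 1 76 0 0 0 40;0 1 76 0 0 0 40;0 1 76 0 0 0 40'
python3 - <<'E'
from h import *
c=grab("wrist");save(c,"w7",1.2);plate(-2);print(bot.state()["eef_pos"])
E
```

```text
clock: 45.85
eef_pos: [0.4899, 0.0018, 0.0553]
ee_rot: [-0.001, 0.0, 1.0, -0.0]
wrist_force: [-0.1, 0.1, -1.5]
width: 0.0433
grasp_force: 15.0
[[ 0.60223037  0.04066743  0.04665612  0.04737415]
 [ 0.60493487 -0.03173742  0.03132571  0.04968331]
 [ 0.57721847 -0.0468842   0.03054038  0.0315343 ]
 [ 0.52678704  0.04387547  0.04575242  0.04750788]
 [ 0.52323031 -0.03251904  0.04673371  0.04716077]]
[0.49004626 0.00178453 0.05523579]
```

```bash
python3 -m creep '-12 14 0 0 0 0 40;-25 30 0 0 0 0 40;-35 41.5 0 0 0 0 40;-35 41.5 0 0 0 0 40;-35 41.5 15 0 0 0 40;-35 41.5 28 0 0 0 40;-35 41.5 35 0 0 0 40;-35 41.5 37 0 0 0 40;-35 41.5 37 0 0 0 40;-35 41.5 37 0 0 0 40;-35 41.5 37 0 0 0 40'
python3 -m creep '0 0 0.5 0 0 0 40;0 0 1 0 0 0 40;0 0 1.5 0 0 0 40;0 0 1.5 0 0 0 40'
```

```text
clock: 46.87
eef_pos: [0.5261, 0.0435, 0.0197]
ee_rot: [0.001, 0.0, 1.0, 0.0]
wrist_force: [-0.6, 0.4, -0.4]
width: 0.0436
grasp_force: 15.0
clock: 47.2
eef_pos: [0.5257, 0.0435, 0.0177]
ee_rot: [0.0, 0.0, 1.0, 0.0]
wrist_force: [0.5, 0.3, -1.3]
width: 0.0433
grasp_force: 15.0
```

```bash
python3 -m creep '0.7 0 0.5 0 0 0 40;0.7 0 1 0 0 0 40;0.7 0 1.5 0 0 0 40;0.7 0 1.5 0 0 0 40;0.7 0 1.5 0 0 0 40'
```

```text
clock: 47.62
eef_pos: [0.5249, 0.0435, 0.0168]
ee_rot: [-0.0, -0.0, 1.0, -0.0]
wrist_force: [-1.9, 0.8, 5.6]
width: 0.0435
grasp_force: 15.0
```

```bash
python3 -m creep '0 0 -1 0 0 0 44;0 0 -1 0 0 0 50;0 0 -1 0 0 0 62;0 0 -1 0 0 0 62;0 0 -1 0 0 0 62;0 0 -20 0 0 0 62;0 0 -60 0 0 0 62;0 0 -100 0 0 0 62;0 0 -140 0 0 0 30;0 0 -175 0 0 0 0;-45 -80 -175 0 0 0.3 0;-137 -247 -175 0 0 0.96 0;-137 -247 -175 0 0 0.96 0;-137 -247 -175 0 0 0.96 0;-137 -247 -175 0 0 0.96 0;-137 -247 -175 0 0 0.96 0;-137 -247 -175 0 0 0.96 0;-137 -247 -175 0 0 0.96 0;-137 -247 -175 0 0 0.96 0;-137 -247 -175 0 0 0.96 0'
cat >> h.py <<'E'
def check():
    c=grab("scene");h=hsv(c);g=(h[...,0]>45)&(h[...,0]<85)&(h[...,1]>90)&(h[...,2]>40);r=((h[...,0]<8)|(h[...,0]>172))&(h[...,1]>120)
    for ce,a,st in blobs(win(g,180,150,290,262),80):print("G",ce.round(0),a,onplane(c,[ce],.045)[0].round(4))
    for ce,a,st in blobs(win(r,80,120,160,210),30):print("R",ce.round(0),a,onplane(c,[ce],.042)[0].round(4))
    print(discs(c,"scene").round(4).tolist())
    c=grab("side");h=hsv(c);g=(h[...,0]>45)&(h[...,0]<85)&(h[...,1]>90)&(h[...,2]>40);r=((h[...,0]<8)|(h[...,0]>172))&(h[...,1]>120)
    for ce,a,st in blobs(win(g,215,150,320,225),25):print("side G",ce.round(0),a,onplane(c,[ce],.045)[0].round(4))
    for ce,a,st in blobs(win(r,255,90,335,145),15):print("side R",ce.round(0),a,onplane(c,[ce],.042)[0].round(4))
    return c
E
python3 - <<'E'
from h import *
c=check();print(bot.state()["eef_pos"])
c=grab("wrist");h=hsv(c);m=(h[...,0]>45)&(h[...,0]<85)&(h[...,1]>90)&(h[...,2]>30)
for ce,a,st in blobs(win(m,200,130,300,230),200):print("btn",onplane(c,[ce],.05)[0].round(4),totool(onplane(c,[ce],.05)[0]).round(1))
E
```

```text
clock: 49.28
eef_pos: [0.6615, -0.2037, 0.1902]
ee_rot: [-0.001, 0.461, 0.887, -0.0]
wrist_force: [-0.8, 0.3, -0.1]
width: 0.0007
grasp_force: 0.0
G [252. 200.] 90 [0.5262 0.0437 0.045 ]
G [213. 217.] 96 [ 0.5999 -0.0351  0.045 ]
R [130. 136.] 69 [ 0.3895 -0.3602  0.042 ]
[[0.6022, 0.0407, 0.0467, 0.0474], [0.6049, -0.0317, 0.0313, 0.0497], [0.5772, -0.0469, 0.0305, 0.0315], [0.5327, 0.0454, 0.033, 0.0502], [0.5002, 0.0358, 0.0302, 0.031], [0.5236, -0.0324, 0.0464, 0.047]]
side G [243. 175.] 38 [ 0.5994 -0.0352  0.045 ]
side G [261. 197.] 46 [0.5257 0.0443 0.045 ]
side R [275. 114.] 26 [ 0.5495 -0.3594  0.042 ]
side R [297. 117.] 28 [ 0.468  -0.3596  0.042 ]
side R [275. 122.] 28 [ 0.5411 -0.3139  0.042 ]
side R [318. 120.] 29 [ 0.3887 -0.3592  0.042 ]
side R [295. 126.] 19 [ 0.4683 -0.3074  0.042 ]
side R [316. 129.] 22 [ 0.3894 -0.3068  0.042 ]
[ 0.66161844 -0.20270763  0.19115681]
btn [ 0.6614 -0.2033  0.05  ] [ -0.5  -0.7 141.4]
```

All five jars stand on their marks. Now the button.

```bash
python3 -m creep '0 0 40 0 0 0 0;0 0 80 0 0 0 0;0 0 110 0 0 0 0;0 0 125 0 0 0 0;0 0 130 0 0 0 0;0 0 130 0 0 0 0;0 0 130 0 0 0 0'; python3 -m creep '0 0 1.5 0 0 0 0;0 0 3 0 0 0 0;0 0 4.5 0 0 0 0;0 0 6 0 0 0 0;0 0 6 0 0 0 0;0 0 6 0 0 0 0'; python3 -m creep '0 0 1 0 0 0 0;0 0 2 0 0 0 0;0 0 3 0 0 0 0;0 0 4 0 0 0 0;0 0 4 0 0 0 0;0 0 4 0 0 0 0'
```

```text
clock: 50.02
eef_pos: [0.663, -0.2032, 0.0627]
ee_rot: [0.001, 0.461, 0.887, 0.0]
wrist_force: [0.5, -0.6, 0.8]
width: 0.0001
grasp_force: 0.0
clock: 50.52
eef_pos: [0.6619, -0.2036, 0.0551]
ee_rot: [0.0, 0.462, 0.887, 0.0]
wrist_force: [0.4, 0.3, 0.7]
width: 0.0
grasp_force: 0.0
clock: 51.02
eef_pos: [0.662, -0.2036, 0.0513]
ee_rot: [0.0, 0.462, 0.887, -0.0]
wrist_force: [-0.3, 0.3, 0.7]
width: 0.0004
grasp_force: 1.0
```

```bash
python3 -m creep '0 0 1 0 0 0 0;0 0 2 0 0 0 0;0 0 3 0 0 0 0;0 0 3 0 0 0 0;0 0 3 0 0 0 0'; python3 -m creep '0 0 1 0 0 0 0;0 0 2 0 0 0 0;0 0 3 0 0 0 0;0 0 3 0 0 0 0;0 0 3 0 0 0 0'
```

```text
clock: 51.43
eef_pos: [0.662, -0.2036, 0.0483]
ee_rot: [0.0, 0.462, 0.887, -0.0]
wrist_force: [-1.0, 0.6, 3.5]
width: 0.0005
grasp_force: 1.9
clock: 51.85
eef_pos: [0.662, -0.2036, 0.0464]
ee_rot: [0.0, 0.462, 0.887, -0.0]
wrist_force: [-2.5, 1.7, 9.4]
width: 0.0007
grasp_force: 4.4
```

```bash
python3 -m creep '0 0 1 0 0 0 0;0 0 2 0 0 0 0;0 0 2 0 0 0 0;0 0 2 0 0 0 0'; python3 -m creep '0 0 1 0 0 0 0;0 0 2 0 0 0 0;0 0 2 0 0 0 0;0 0 2 0 0 0 0'
```

```text
clock: 52.18
eef_pos: [0.6621, -0.2037, 0.0463]
ee_rot: [0.001, 0.461, 0.887, -0.0]
wrist_force: [-5.1, 2.8, 15.8]
width: 0.0001
grasp_force: 7.8
clock: 52.52
eef_pos: [0.6621, -0.2037, 0.0461]
ee_rot: [0.001, 0.461, 0.887, -0.0]
wrist_force: [-8.8, 2.8, 22.0]
width: 0.0009
grasp_force: 11.1
```

Hard stop at z = 0.046, 6 mm below the measured 0.052 top, so the button is fully down. I retreat and make a final check.

```bash
python3 -m creep '0 0 -3 0 0 0 0;0 0 -8 0 0 0 0;0 0 -20 0 0 0 0;0 0 -60 0 0 0 0;0 0 -100 0 0 0 0;0 0 -140 0 0 0 0;0 0 -150 0 0 0 0;0 0 -150 0 0 0 0;0 0 -150 0 0 0 0;0 0 -150 0 0 0 0'
python3 - <<'E'
from h import *
c=check();s=bot.state();print(s["eef_pos"],s["wrist_force"],s["clock"])
c=grab("scene");im=c["img"][110:270,70:290][:,:,::-1];cv2.imwrite("pics/f.png",cv2.resize(im,None,fx=3,fy=3,interpolation=cv2.INTER_CUBIC))
E
```

```text
clock: 53.35
eef_pos: [0.6611, -0.2032, 0.1892]
ee_rot: [-0.002, 0.462, 0.887, -0.0]
wrist_force: [-0.5, -0.5, -0.2]
width: 0.0005
grasp_force: 0.0
G [252. 200.] 90 [0.5262 0.0437 0.045 ]
G [213. 217.] 95 [ 0.6001 -0.0351  0.045 ]
R [130. 136.] 65 [ 0.3895 -0.3593  0.042 ]
[[0.602, 0.0406, 0.0466, 0.0474], [0.6049, -0.0317, 0.0313, 0.0497], [0.5772, -0.0469, 0.0305, 0.0315], [0.5331, 0.046, 0.031, 0.0507], [0.5002, 0.0358, 0.0302, 0.031], [0.5234, -0.0325, 0.0466, 0.0472]]
side G [243. 175.] 39 [ 0.5998 -0.035   0.045 ]
side G [261. 197.] 46 [0.5257 0.0443 0.045 ]
side R [275. 114.] 27 [ 0.5493 -0.3589  0.042 ]
side R [297. 117.] 28 [ 0.4685 -0.3593  0.042 ]
side R [276. 122.] 26 [ 0.5391 -0.3112  0.042 ]
side R [318. 120.] 29 [ 0.3887 -0.3592  0.042 ]
side R [295. 126.] 21 [ 0.4666 -0.3072  0.042 ]
side R [316. 129.] 19 [ 0.3912 -0.307   0.042 ]
[ 0.66105409 -0.20337549  0.18872265] [-0.50855532 -0.49405022  0.07039543] 53.45
```

View pics/f.png

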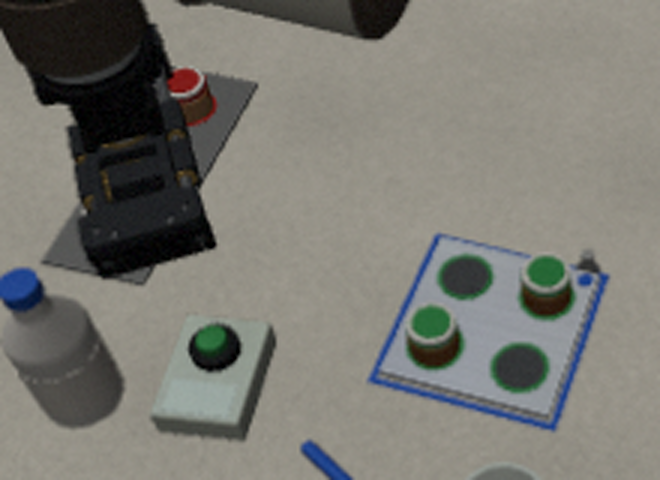

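Both green jars stand on their nests at (546,285) and (432,337) in the crop, and the plate is square in the outline. The button is back up at (212,345), and the side view puts all three red jars on their reject nests.

```bash
python3 -c "
from cell import bot
print(bot.sign_off())"
```

```text
the job is handed in; nothing more can be done
None
```

Job done and handed in: the plate is square in its outline, both green jars are on nests 1 and 4 (the nest-1 jar was knocked aside and I put it back), the three red jars are on the reject nests, and the button was pressed to its stop.

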